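# Empty the stir-bar canister into the wash tray and recap it

### The arm

A 6-joint arm with a two-finger parallel gripper is mounted at the origin on the work surface; the furniture and walls round the work are solid. World frame = base frame: x ahead of the robot, y to its left, z up, the work surface at z = 0. Lengths are in mm, angles in rad, forces in N, time in s.
With the tool pointing down it reaches from about 350 to 875 mm from the base axis. Payload 4.2 kg.
Tool frame: the origin (TCP) lies on the front face of the gripper's body, between the roots of the fingers; the fingertips stand ahead of it and the grasp point (between the pads) lies 54 mm ahead of it (ctrl.nose_length is the z of the fingertips in the tool frame, in mm); z points along the fingers, x is the direction in which the jaws open and shut, and the axes are right-handed (so a half turn about z gives the same grasp; the last joint's range is limited). The gripper opens to 85 mm and grips with 20 to 120 N. Pads are 22 mm wide; open, the fingers measure 114 mm over their backs; the gripper's body (76 mm by 85 mm) begins 54 mm behind the grasp point. The pads swing forward as they close: fully open they stand 13 mm farther back than shut.
Start: joints at [-0.864, 0.385, 0.008, 0, -1.194, -0.259], TCP at [270.627, -563.348, 303.912] pointing down, gripper open.
Joint ranges: [-3.14, 3.14], [-1.21, 2.06], [-1.07, 1.41], [-3.16, 2.05], [-2.99, -0.16], [-3.1, 3.1]. Speed limits (rad/s): [2.79, 2.79, 3.14, 3.14, 3.14, 3.14].

### API

Orientations are given as [roll, pitch, yaw] about the fixed x, y, z axes, in that order (R = Rz(yaw) Ry(pitch) Rx(roll)).
In Python, from rig import ctrl gives the robot as it stands. The module is installed in compiled form; this text tells all that it offers.
- The arm moves only by the tool move_arm, never from a script. Its argument "deltas" is a list of rows, each a list of 6 numbers: the shift along the tool's x, y, z in units of 30 mm (1.0 is 30 mm), then the turn, a rotation vector about the tool's x, y, z in units of 6 degrees (1.0 is 6 degrees). In form: [[tx, ty, tz, ax, ay, az], ...]. A call has 1 to 12 rows; each row shifts and turns the pose as measured when the row begins, along the tool's axes as they then stand; what a row does not reach is not made up. A row lasts 1/12 s, in which the tool goes at most 41.7 mm and 7.16 degrees, less where a joint would pass 70% of its speed; a pose out of reach is approached as far as the arm can. A call is refused whole if a number of a shift passes 1 or a number of a turn 1, either way. A call with a gripper value outside its range is refused whole. "grip" is the gripper's target within -1 to 1 (shut at 1, half-way at 0, fully open at -1), set as the call begins (left out, the last holds). The fingers move at their own pace and stop on an object; "force" is the grip in N (left out, the last holds). Time passes only in rows, so rows that do not move let the fingers close. It gives the time, the measured TCP pose, the force and the opening at its end, in the units of the state.
- ctrl.state(): the state, without advancing time (a new reading comes with each control period).
- ctrl.grab_frame(name): name is "scene" or "top" or "wrist"; returns (picture, depth): 400x640x3 uint8, red, green, blue; 400x640 float32, mm along the optical axis (not along the pixel's ray), 0 where there is no reading.
- ctrl.calibration(name): a dict with "camera_matrix" (3x3 intrinsics, pixels), "eye" and "rotation" of the camera in the world; the wrist camera has in their place "mount" (4x4, takes a point from camera to tool coordinates, whose origin is the TCP and whose axes are the tool frame's). Camera axes: x right, y up, looking along -z (the intrinsics and any distortion apply to the point x, -y, -z); pixel columns grow to the right and rows downward; lengths in mm; the calibration is good to about 2 mm. A picture is of the moment at which its call begins: read the wrist's pose just before it. calibration takes no time and is no camera call.
- ctrl.close_job(): hands the job in, once; it reports no verdict.
The state is a dict: "t": time; "q": joint angles; "qd": joint speeds; "joint_efforts": joint torques, N m; "position": TCP position; "ee_rot": TCP orientation; "ft_force": force on the tool from outside, world axes, zero at the start; "torque": the same for the moment, N m; "finger_gap": finger opening in mm.
Only numpy, scipy, OpenCV 4.12 (cv2) and the standard library are available. Lean on these libraries where they do the work, as an engineer would, in place of code of your own. Each camera call takes 0.05 s, during which the arm holds its last target.

### The job

Collect every green stir bar in the blue wash tray: unscrew the red cap, swing the canister over by its crank so that all its bars drop into the tray, and also put in the strays lying on the table. Turn the canister back upright and screw the red cap fully down again, and swing the steel keeper grille over the tray until it is home against its stop behind the spring ball. Leave the other things on the table where they are.

Things in the scene. Friction and masses are not known exactly. Their poses are not given: they have to be found in the camera images.
- station: Fixed tipping station, base plate 200 (x) by 335 (y) mm, 8 mm thick. Origin under the plate, straight below the upright canister's axis; z up. Its -x side carries the crank, its +y side the wash tray, its -y side a cork pad for the cap. Two grey uprights (x = -47 and +47 mm, 147 mm high) carry the canister. The keeper's pivot stands at (75, 90) mm in it.
- tray_mid (a point): Centre of the inner floor of the blue wash tray, 12 mm above the table, axes of the station, at (0, 90) mm in it. Inside 108 mm along x by 132 mm along y; walls 4 mm thick, top 33 mm above this point. Fixed to the station. A bar is in it when its centre lies inside the walls, below the rim; bars may lie on one another.
- cap_rest (a point): Centre of the top of a round cork pad, 72 mm across, 12 mm above the table, at (0, -115) mm in the station: a good place to put the cap down (not required).
- trunnion (a point): Point on the canister's level tipping axis (along station x), below the upright mouth, 130 mm above the table; axes of the station.
- canister (a joint): Tipping angle of the white canister, rad: 0 upright (a stop), growing as the mouth swings toward the tray (station +y), stop at 2.36. A stiff hinge (0.5 N m of friction): stays where it is left. Straight bore 38 mm wide, 110 mm deep, 54 mm across outside; the bars slide out by themselves beyond about 2.0 rad.
- mouth (a point): Centre of the canister's rim; z points out along the bore; moves with the canister. 70 mm from the trunnion, so 200 mm above the table when upright. The neck is 44 mm across, with a two-start right-hand thread 54 mm across, its upper end just under the rim.
- crank (a point): Grip point of the crank: a black rod 10 mm thick along station x, free for 25 mm on the outer (-x) side and 32 mm on the inner. 80 mm from the tipping axis, at station x = -95 mm. At joint 0 it leans 1.169 rad from straight up, to the -y side; it passes over the top to 1.19 rad on the +y side. It turns between fingers that pinch it from above, so the tool need not turn.
- cap_mid (a point): Centre, half-way up, of the red ribbed screw cap: 64 mm across the flats (66 over corners), 32 mm high, 50 g, closed top, open below; z points to its closed top. At the start it is screwed home; this point then is 11 mm below the rim (point mouth). The skirt reaches 27 mm below the inside of the top.
- cap: The same cap; origin under its skirt. Right-hand thread, 18 mm a turn (2.9 mm a radian: let the hand follow), 1 mm of play; counter-clockwise from above unscrews; free 5.3 rad past home, then lifts off. Home, its x axis lies along the station's, or opposite (two starts). Set back unturned it stands 15 to 22 mm above home; turned clockwise under light pressure it catches within half a turn.
- keeper (a joint): Angle of the steel keeper grille about its upright pivot, rad: 0 shut across the tray (a stop), growing to 1.9 as it swings away to the station's +y side (clockwise from above). A light swing; in the last 0.1 rad it rides over a spring ball (about 2 N at the knob) that then holds it shut: home is below 0.03.
- keeper_knob (a point): Centre of the upright black knob near the free end of the keeper, 14 mm thick, its top 91 mm and its foot 59 mm above the table, 146 mm from the pivot. Shut, the bar runs from the pivot along station -x. Push or pinch the knob from above and follow the arc.
- packed0_mid (a point): Green octagonal magnetic stir bar, 28 mm long along its own z axis and 12 mm across the flats, 15 g, smooth plastic. The point is its centre. Stands in the canister at the start; not all three are there every time (absent: None).
- packed1_mid (a point): Green octagonal magnetic stir bar, 28 mm long along its own z axis and 12 mm across the flats, 15 g, smooth plastic. The point is its centre. Stands in the canister at the start; not all three are there every time (absent: None).
- packed2_mid (a point): Green octagonal magnetic stir bar, 28 mm long along its own z axis and 12 mm across the flats, 15 g, smooth plastic. The point is its centre. Stands in the canister at the start; not all three are there every time (absent: None).
- stray0_mid (a point): Green octagonal magnetic stir bar, 28 mm long along its own x axis and 12 mm across the flats, 15 g, smooth plastic. The point is its centre. Lies stray on the table at the start; not all three are there every time (absent: None).
- stray1_mid (a point): Green octagonal magnetic stir bar, 28 mm long along its own x axis and 12 mm across the flats, 15 g, smooth plastic. The point is its centre. Lies stray on the table at the start; not all three are there every time (absent: None).
- stray2_mid (a point): Green octagonal magnetic stir bar, 28 mm long along its own x axis and 12 mm across the flats, 15 g, smooth plastic. The point is its centre. Lies stray on the table at the start; not all three are there every time (absent: None).
- yellow_cap: Bystander: loose yellow screw cap, 41 mm across, 22 mm high, standing on the table; origin under it. Not to be moved.
- vial: Bystander: small white vial, 26 mm across, 44 mm high; origin under it. Not to be moved.
- amber: Bystander: amber glass bottle, 52 mm across, 108 mm high; origin under it. Not to be moved.
Mind the look-alikes: they are no part of the job. What is meant by the cap is not brown or yellow, and is the larger of those in its own colour.

How it is judged (in metres and radians):
On the way, in this order (a step that is already met when the one before it is completed fails the run):
1. the red cap is unscrewed and lifted off, clear of the canister's mouth (distance between cap_mid and mouth above 0.06 m), for 0.2 s.
2. the canister is swung over and all its bars have dropped out (value of joint canister above 1.7 rad and height (world z) of each of packed0_mid, packed1_mid, packed2_mid below 0.045 m), for 0.2 s.
3. the canister is upright again with the red cap screwed fully down (value of joint canister below 0.08 rad and z of cap_mid in the frame of mouth between -0.015 and -0.008 m and horizontal distance between cap_mid and mouth below 0.006 m and angle between cap_mid's own z axis and vertical below 0.08 rad), for 0.2 s.
At the end, for the whole second after the job is handed in: Every stir bar present lies in the wash tray (centre within the walls, below the rim); the canister is upright (within 0.08 rad); the red cap is screwed home on it (within 3 mm of height, level, centred); the keeper is shut behind its spring ball (within 0.03 rad of its stop) (all of step 3 and value of joint keeper below 0.03 rad and x of packed0_mid in the frame of tray_mid between -0.053 and 0.053 m and y of packed0_mid in the frame of tray_mid between -0.065 and 0.065 m and z of packed0_mid in the frame of tray_mid between -0.004 and 0.036 m and x of packed1_mid in the frame of tray_mid between -0.053 and 0.053 m and y of packed1_mid in the frame of tray_mid between -0.065 and 0.065 m and z of packed1_mid in the frame of tray_mid between -0.004 and 0.036 m and x of packed2_mid in the frame of tray_mid between -0.053 and 0.053 m and y of packed2_mid in the frame of tray_mid between -0.065 and 0.065 m and z of packed2_mid in the frame of tray_mid between -0.004 and 0.036 m and x of stray0_mid in the frame of tray_mid between -0.053 and 0.053 m and y of stray0_mid in the frame of tray_mid between -0.065 and 0.065 m and z of stray0_mid in the frame of tray_mid between -0.004 and 0.036 m and x of stray1_mid in the frame of tray_mid between -0.053 and 0.053 m and y of stray1_mid in the frame of tray_mid between -0.065 and 0.065 m and z of stray1_mid in the frame of tray_mid between -0.004 and 0.036 m and x of stray2_mid in the frame of tray_mid between -0.053 and 0.053 m and y of stray2_mid in the frame of tray_mid between -0.065 and 0.065 m and z of stray2_mid in the frame of tray_mid between -0.004 and 0.036 m); the robot touches nothing.
It fails at once if the yellow cap is moved more than 4 cm (distance of yellow_cap from where it was at the start of the episode above 0.04 m).
It fails at once if the white vial is moved more than 4 cm (distance of vial from where it was at the start of the episode above 0.04 m).
It fails at once if the amber bottle is moved more than 4 cm (distance of amber from where it was at the start of the episode above 0.04 m).
Of packed0, packed1, packed2 only 2 to 3 are there at a start; the rules pass over those that are not, and their reading is None.
Of stray0, stray1, stray2 only 1 to 3 are there at a start; the rules pass over those that are not, and their reading is None.
At some moment in a run one of stray0, stray1, stray2 may be knocked a few centimetres aside while the robot is not near it.
Once in a run the grip may slacken for a moment while it holds something.
It also fails if it takes over 210 s, if anything falls off the work surface, if the arm or the gripper's body presses on something with over 40 N, if the wrist force passes 120 N, or if a joint passes its speed limit or range.

## Working session

There is one attempt and no reset: what is moved stays moved. The work goes in short steps, Python scripts to look and compute and a tool call to move; the robot and the scene stay as the last step left them, time stands still between calls to the robot, and variables do not carry over. Pictures are saved under pics/ and viewed, and the job is handed in when it is done.

Besides the shell and the picture viewer there is one more tool, called after "Request:" by a JSON object that holds its "method" and its "body". move_arm: Moves the arm, as the interface text tells. Its arguments: {"type":"object","properties":{"deltas":{"type":"array"},"grip":{"type":"number"},"force":{"type":"number"}},"required":["deltas"]}

```bash
mkdir -p pics
cat > h.py <<'E'
import numpy as np, cv2
from rig import ctrl
from scipy.spatial.transform import Rotation as R
def save(name,fn):
    p,d=ctrl.grab_frame(name); cv2.imwrite('pics/'+fn+'.png',p[:,:,::-1]); np.save('pics/'+fn+'.npy',d); return p,d
E
python3 - <<'E'
from h import *
print(ctrl.state()); print(ctrl.nose_length)
for n in("scene","top","wrist"):
    c=ctrl.calibration(n); print(n,c); save(n,n+'0')
E
```

```text
{'t': 0.0, 'q': array([-8.64392814e-01,  3.85562133e-01,  6.59528703e-03, -5.13995598e-04,
       -1.19402223e+00, -2.58612540e-01]), 'qd': array([ 0.00164425,  0.00063676, -0.00025168, -0.00108872,  0.00017607,
        0.00169419]), 'joint_efforts': array([-3.28296255e-04, -3.92293954e+01,  1.88409698e+01,  4.18645307e+00,
       -4.55265123e-03, -9.74101397e-06]), 'position': array([ 270.44695111, -562.96493683,  302.80387846]), 'ee_rot': array([-3.14149352e+00, -2.24200073e-03,  2.01839755e+00]), 'ft_force': array([ 0.35842551, -0.62086886, -0.04027187]), 'torque': array([0.04562462, 0.03280698, 0.00940281]), 'finger_gap': 85.58701691994989}
72.6
scene {'camera_matrix': array([[504.18411862,   0.        , 324.77342277],
       [  0.        , 504.18411862, 192.63794082],
       [  0.        ,   0.        ,   1.        ]]), 'eye': array([-690.64644719, -618.80263646,  885.03737911]), 'rotation': array([ 1.0627181 ,  0.0147228 , -1.12376142])}
top {'camera_matrix': array([[457.82651244,   0.        , 308.59906194],
       [  0.        , 457.82651244, 202.12604776],
       [  0.        ,   0.        ,   1.        ]]), 'eye': array([ 428.14476153,  -16.41828904, 1532.35723385]), 'rotation': array([ 0.04255049, -0.00439557, -1.57112764])}
wrist {'camera_matrix': array([[279.5358711 ,   0.        , 315.79343372],
       [  0.        , 279.5358711 , 196.91703531],
       [  0.        ,   0.        ,   1.        ]]), 'mount': array([[ 9.99999661e-01, -5.69271597e-04, -5.94411208e-04,
        -5.40418264e-02],
       [-7.05583745e-04, -9.64781522e-01, -2.63051548e-01,
        -6.61540573e+01],
       [-4.23729176e-04,  2.63051878e-01, -9.64781597e-01,
        -7.04844642e+01],
       [ 0.00000000e+00,  0.00000000e+00,  0.00000000e+00,
         1.00000000e+00]])}
```

View pics/scene0.png

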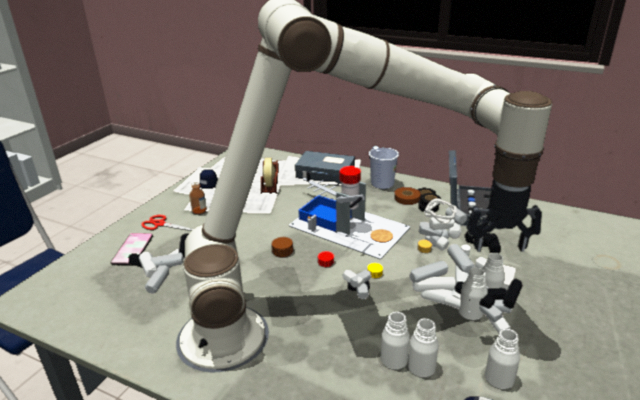

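View pics/top0.png

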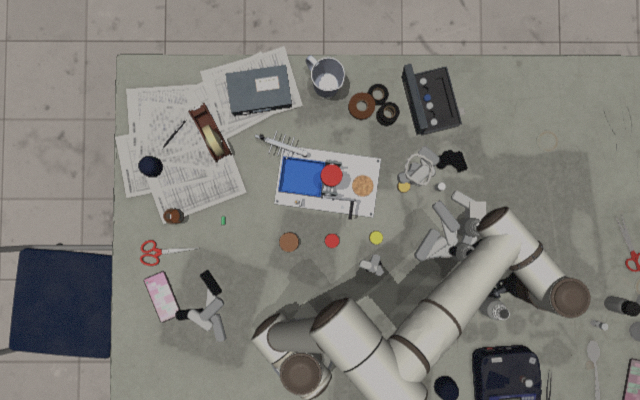

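View pics/wrist0.png

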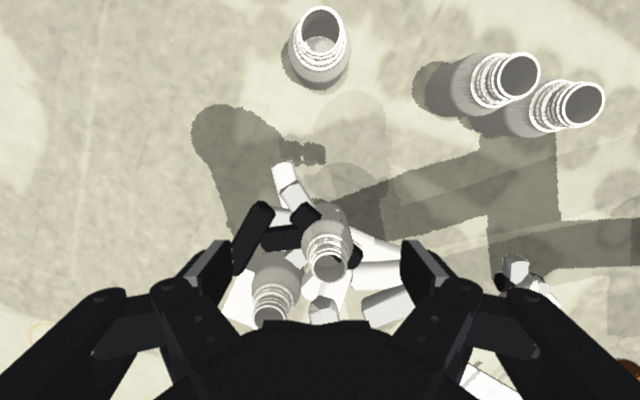

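```bash
cat >> h.py <<'E'
def campose(name,tcp=None):
    c=ctrl.calibration(name); K=np.array(c['camera_matrix'])
    if name=='wrist':
        s=ctrl.state() if tcp is None else tcp
        T=np.eye(4);T[:3,:3]=R.from_euler('xyz',s['ee_rot']).as_matrix();T[:3,3]=s['position']
        M=T@np.array(c['mount']); return K,M[:3,:3],M[:3,3]
    return K,R.from_euler('xyz',c['rotation']).as_matrix(),np.array(c['eye'])
def ray(cp,px):
    K,Rm,e=cp; px=np.atleast_2d(np.array(px,float))
    d=np.c_[(px[:,0]-K[0,2])/K[0,0],-(px[:,1]-K[1,2])/K[1,1],-np.ones(len(px))]
    return e,d@Rm.T
def onz(cp,px,z):
    e,d=ray(cp,px); t=(z-e[2])/d[:,2]; return e+d*t[:,None]
def proj(cp,P):
    K,Rm,e=cp; c=(np.atleast_2d(P)-e)@Rm; return np.c_[K[0,2]-K[0,0]*c[:,0]/c[:,2],K[1,2]+K[1,1]*c[:,1]/c[:,2]]
def crop(img,x0,x1,y0,y1,f,fn):
    cv2.imwrite('pics/'+fn+'.png',cv2.resize(img[y0:y1,x0:x1],None,fx=f,fy=f,interpolation=cv2.INTER_CUBIC))
def greens(img):
    hsv=cv2.cvtColor(img,cv2.COLOR_BGR2HSV); m=cv2.inRange(hsv,(45,90,40),(85,255,255))
    n,l,st,c=cv2.connectedComponentsWithStats(m); return [(st[i,:].tolist(),c[i].round(1).tolist()) for i in range(1,n) if st[i,4]>=4]
E
python3 - <<'E'
from h import *
t=cv2.imread('pics/top0.png'); s=cv2.imread('pics/scene0.png'); w=cv2.imread('pics/wrist0.png')
crop(t,240,400,120,230,5,'c_top'); crop(s,280,430,140,260,5,'c_sc')
for n,i in(('top',t),('scene',s),('wrist',w)): print(n,greens(i))
for n,px in (('top',(223,220)),):
    print(onz(campose(n),px,6))
hsv=cv2.cvtColor(t,cv2.COLOR_BGR2HSV)
m=cv2.inRange(hsv,(0,150,120),(6,255,255))|cv2.inRange(hsv,(174,150,120),(180,255,255))
n,l,st,c=cv2.connectedComponentsWithStats(m)
for i in range(1,n):
  if st[i,4]>20: print(st[i],c[i],onz(campose('top'),c[i],205))
E
```

```text
top [([222, 217, 3, 7, 21], [223.0, 220.0])]
scene []
wrist []
[[433.6197549  261.80718047   6.        ]]
[321 165  21  21 347] [331.01152738 174.85878963] [[564.06515331 -87.51693322 205.        ]]
[325 234  14  13 144] [331.59027778 240.24305556] [[374.30192823 -88.73310811 205.        ]]
[141 241  20  24 145] [151.17931034 252.53103448] [[339.22139871 431.78450449 205.        ]]
[626 251  14  20 101] [633.79207921 260.24752475] [[ 316.08923017 -963.75984216  205.        ]]
```

View pics/c_top.png

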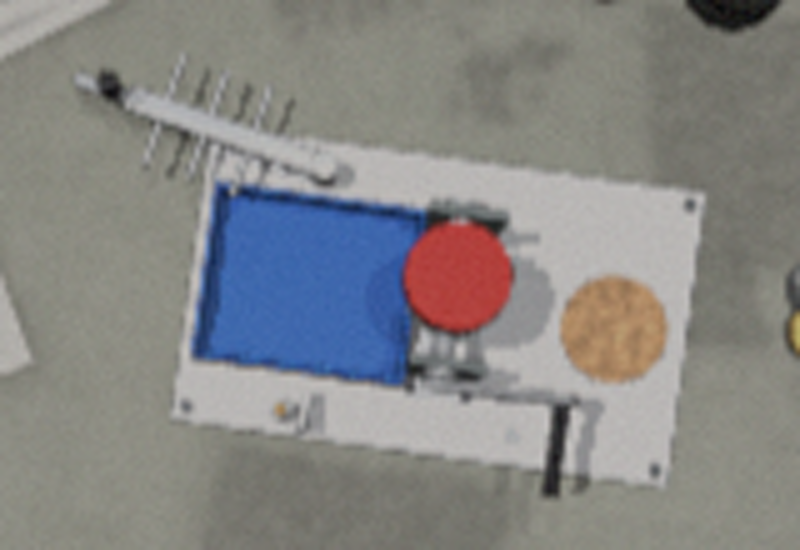

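View pics/c_sc.png

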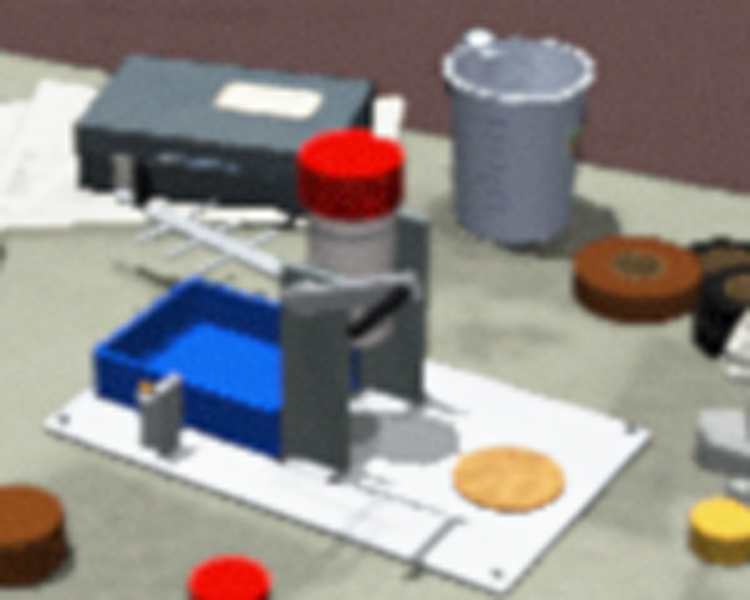

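Run:
```python
from h import *
cp=campose('top')
f=lambda x,y:(240+(x+.5)/5-.5,120+(y+.5)/5-.5)
pc=onz(cp,f(614,329),12)[0]; cc=onz(cp,(331.01,174.86),205)[0]
print('pad',pc,'cap',cc,np.hypot(*(pc-cc)[:2]), 'yaw',np.arctan2(*(cc-pc)[1::-1])-np.pi/2)
for n,p in(('TR',(706,192)),('BR',(665,487)),('BL',(172,420))): print(n,onz(cp,f(*p),8)[0])
P={n:onz(cp,f(*p),8)[0][:2] for n,p in(('TR',(706,192)),('BR',(665,487)),('BL',(172,420)))}
for a,b in(('BR','TR'),('BR','BL')): v=P[b]-P[a]; print(a,b,np.hypot(*v),np.arctan2(v[1],v[0]))
d=np.load('pics/top0.npy'); print('depth cap',d[175,331], d[190,305])
```

```text
pad [ 548.6092471  -202.34077026   12.        ] cap [564.06161854 -87.51247914 205.        ] 115.86333425840144 yaw -0.13376578709022602
TR [ 640.90686522 -264.96839459    8.        ]
BR [ 443.43799379 -236.25174605    8.        ]
BL [488.14686464  92.11322564   8.        ]
BR TR 199.54598739828333 -0.14441134523105775
BR BL 331.3946857831692 1.4354724351264425
depth cap 1328.9294 1521.1732
```

```bash
cat >> h.py <<'E'
S0=np.array([564.,-87.5]); SY=-0.138
def st2w(x,y,z=0):
    c,s=np.cos(SY),np.sin(SY); return np.array([S0[0]+c*x-s*y,S0[1]+s*x+c*y,z])
def w2st(p):
    c,s=np.cos(SY),np.sin(SY); d=np.array(p[:2])-S0; return np.array([c*d[0]+s*d[1],-s*d[0]+c*d[1]])
def plan(pos,yaw,n=None,rpy=None,vmax=29.,amax=5.9):
    """rows to go straight to world pos & tool-down yaw"""
    s=ctrl.state(); Rc=R.from_euler('xyz',s['ee_rot']); Rt=R.from_euler('xyz',[np.pi,0,yaw] if rpy is None else rpy)
    dp=np.array(pos)-s['position']; rv=(Rc.inv()*Rt).as_rotvec()
    k=max(np.linalg.norm(dp)/vmax,np.degrees(np.linalg.norm(rv))/amax); N=int(np.ceil(k)) if n is None else n; N=max(N,1)
    rows=[]
    for i in range(N):
        Ri=Rc*R.from_rotvec(rv*i/N)
        rows.append([round(float(v),2)+0.0 for v in list(Ri.inv().apply(dp/N)/30)+list(np.degrees(rv/N)/6)])
    print(N,'rows'); 
    for j in range(0,N,12): print('['+','.join('['+','.join('%g'%v for v in r)+']' for r in rows[j:j+12])+']')
def st():
    s=ctrl.state(); print('t %.2f pos %s rpy %s gap %.1f F %s\n q %s'%(s['t'],s['position'].round(1),s['ee_rot'].round(4),s['finger_gap'],s['ft_force'].round(1),s['q'].round(3))); return s
E
python3 - <<'E'
from h import *
plan([470,-190,400],0.388)
E
```

```text
16 rows
[[0.52,0.71,-0.2,0,0,0.97],[0.59,0.65,-0.2,0,0,0.97],[0.65,0.59,-0.2,0,0,0.97],[0.71,0.52,-0.2,0,0,0.97],[0.76,0.45,-0.2,0,0,0.97],[0.8,0.37,-0.2,0,0,0.97],[0.83,0.28,-0.2,0,0,0.97],[0.86,0.2,-0.2,0,0,0.97],[0.87,0.11,-0.2,0,0,0.97],[0.88,0.02,-0.2,0,0,0.97],[0.88,-0.07,-0.2,0,0,0.97],[0.87,-0.16,-0.2,0,0,0.97]]
[[0.85,-0.25,-0.2,0,0,0.97],[0.82,-0.33,-0.2,0,0,0.97],[0.78,-0.41,-0.2,0,0,0.97],[0.73,-0.49,-0.2,0,0,0.97]]
```

Request:
{"method": "move_arm", "body": {"deltas": [[0.52,0.71,-0.2,0,0,0.97],[0.59,0.65,-0.2,0,0,0.97],[0.65,0.59,-0.2,0,0,0.97],[0.71,0.52,-0.2,0,0,0.97],[0.76,0.45,-0.2,0,0,0.97],[0.8,0.37,-0.2,0,0,0.97],[0.83,0.28,-0.2,0,0,0.97],[0.86,0.2,-0.2,0,0,0.97],[0.87,0.11,-0.2,0,0,0.97],[0.88,0.02,-0.2,0,0,0.97],[0.88,-0.07,-0.2,0,0,0.97],[0.87,-0.16,-0.2,0,0,0.97]], "grip": -1}}

```text
t: 1.15
position: [429.7, -278.3, 371.3]
ee_rot: [-3.125, 0.0, 0.73]
ft_force: [0.5, -0.3, -0.1]
finger_gap: 85.2
```

Run:
```python
from h import *
st(); plan([470,-190,400],0.388)
```

```text
t 1.15 pos [ 429.7 -278.3  371.3] rpy [-3.1252e+00  2.0000e-04  7.2970e-01] gap 85.2 F [ 0.5 -0.3 -0.1]
 q [-0.261  0.154 -0.137 -0.009 -1.294 -2.148]
4 rows
[[0.74,-0.33,-0.23,-0.04,0.01,0.82],[0.71,-0.39,-0.23,-0.04,0.01,0.82],[0.67,-0.45,-0.24,-0.04,0.01,0.82],[0.63,-0.5,-0.24,-0.04,0.01,0.82]]
```

Request:
{"method": "move_arm", "body": {"deltas": [[0.74,-0.33,-0.23,-0.04,0.01,0.82],[0.71,-0.39,-0.23,-0.04,0.01,0.82],[0.67,-0.45,-0.24,-0.04,0.01,0.82],[0.63,-0.5,-0.24,-0.04,0.01,0.82],[0,0,0,0,0,0],[0,0,0,0,0,0]]}}

```text
t: 1.65
position: [473.5, -181.5, 401.1]
ee_rot: [-3.141, -0.002, 0.371]
ft_force: [0.2, -0.5, -0.1]
finger_gap: 85.4
```

Run:
```python
from h import *
s=st(); 
for n in('wrist','top','scene'):
    p,d=save(n,n+'1'); print(n,greens(cv2.imread(f'pics/{n}1.png')))
st()
```

```text
t 1.65 pos [ 473.5 -181.5  401.1] rpy [-3.1411e+00 -2.2000e-03  3.7150e-01] gap 85.4 F [ 0.2 -0.5 -0.1]
 q [-4.600e-02  1.240e-01 -1.030e-01 -1.000e-03 -1.342e+00 -2.724e+00]
wrist []
top [([222, 217, 3, 7, 21], [223.0, 220.0])]
scene [([232, 218, 6, 7, 25], [234.8, 221.1])]
t 1.80 pos [ 472.9 -182.8  400.7] rpy [-3.141e+00 -1.500e-03  3.692e-01] gap 85.3 F [-0.6  0.  -0.3]
 q [-4.900e-02  1.240e-01 -1.030e-01 -1.000e-03 -1.342e+00 -2.723e+00]
```

View pics/wrist1.png

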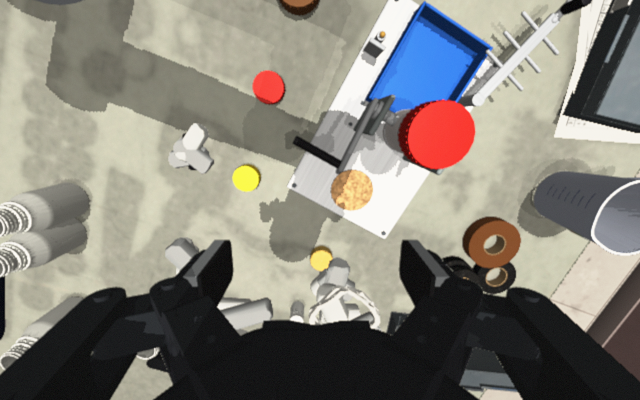

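View pics/top1.png

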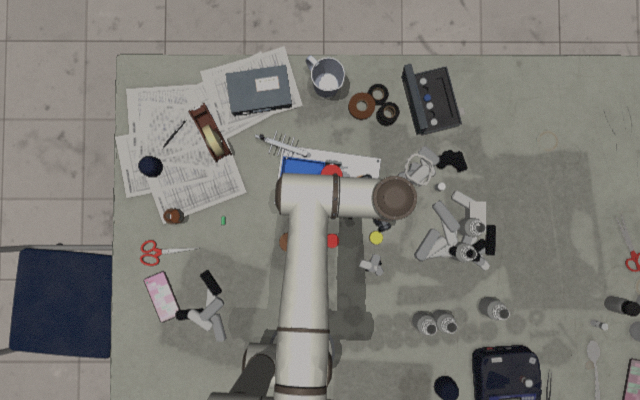

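View pics/scene1.png

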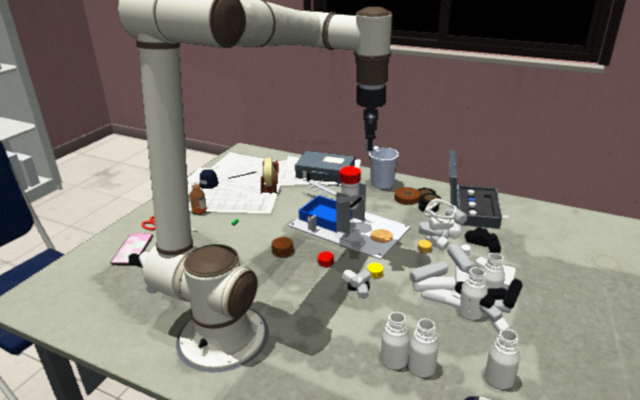

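```bash
cat >> h.py <<'E'
def reds(img,minA=300):
    hsv=cv2.cvtColor(img,cv2.COLOR_BGR2HSV)
    m=cv2.inRange(hsv,(0,150,90),(6,255,255))|cv2.inRange(hsv,(174,150,90),(180,255,255))
    cs,_=cv2.findContours(m,cv2.RETR_EXTERNAL,cv2.CHAIN_APPROX_NONE); return [c for c in cs if cv2.contourArea(c)>minA],m
E
python3 - <<'E'
from h import *
w=cv2.imread('pics/wrist1.png'); d=np.load('pics/wrist1.npy')
s=ctrl.state(); s['position']=np.array([473.3,-182,401]);s['ee_rot']=np.array([-3.141,-.0021,.3708]); cp=campose('wrist',s)
crop(w,340,500,70,190,5,'c_w1')
# 3D from depth: all pixels red
cs,m=reds(w)
K,Rm,e=cp
ys,xs=np.where(m>0)
_,dr=ray(cp,np.c_[xs,ys]); P=e+dr*d[ys,xs][:,None]
sel=(P[:,2]>195)&(P[:,2]<215); Q=P[sel]; print(len(Q),Q.mean(0),np.median(Q[:,2]),Q.min(0),Q.max(0))
T=P[(P[:,2]>202)]; (c,r)=cv2.minEnclosingCircle(T[:,:2].astype(np.float32)); print(c,r)
for px in((351,190),): print('pad',onz(cp,px,12))
for px in ((384,237),(290,185),): print('corner',onz(cp,px,8))
E
```

```text
3696 [561.75106216 -88.92069021 204.99063999] 205.08536690839804 [ 531.04846311 -120.95617793  195.04762342] [593.8329933  -57.2668211  207.62447542]
(521.1644897460938, -100.12261962890625) 74.37165069580078
pad [[ 546.70124887 -203.13856897   12.        ]]
corner [[ 636.66499567 -262.06168488    8.        ]]
corner [[ 447.52934345 -233.40111452    8.        ]]
```

View pics/c_w1.png

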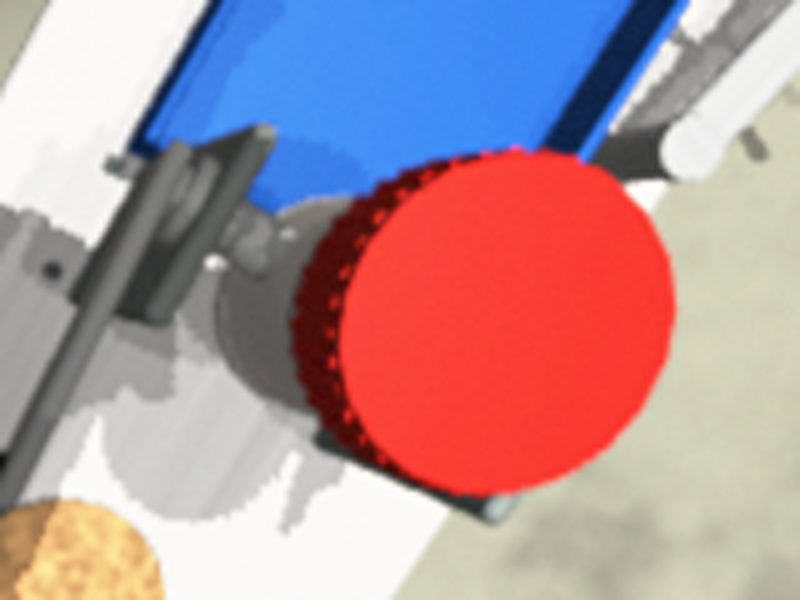

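Run:
```python
from h import *
plan([562.8,-88.5,290],0.388)
```

```text
6 rows
[[0.65,-0.31,0.62,0,0,-0.03],[0.65,-0.31,0.62,0,0,-0.03],[0.66,-0.3,0.62,0,0,-0.03],[0.66,-0.3,0.62,0,0,-0.03],[0.66,-0.3,0.62,0,0,-0.03],[0.66,-0.3,0.62,0,0,-0.03]]
```

Request:
{"method": "move_arm", "body": {"deltas": [[0.65,-0.31,0.62,0,0,-0.03],[0.65,-0.31,0.62,0,0,-0.03],[0.66,-0.3,0.62,0,0,-0.03],[0.66,-0.3,0.62,0,0,-0.03],[0.66,-0.3,0.62,0,0,-0.03],[0.66,-0.3,0.62,0,0,-0.03],[0,0,0,0,0,0],[0,0,0,0,0,0]]}}

```text
t: 2.47
position: [563.8, -94.4, 283.7]
ee_rot: [3.14, 0.001, 0.377]
ft_force: [-0.3, -0.6, 0.2]
finger_gap: 85.5
```

Run:
```python
from h import *
st(); s=ctrl.state()
w,d=save('wrist','wrist2'); st()
w=w[:,:,::-1].copy(); cs,m=reds(w)
cp=campose('wrist',s)
for c in cs:
    x,y,ww,hh=cv2.boundingRect(c); print(x,y,ww,hh,cv2.contourArea(c), onz(cp,(x+ww/2-.5,y+hh/2-.5),205)[0])
ys,xs=np.where(m>0); _,dr=ray(cp,np.c_[xs,ys]); P=cp[2]+dr*d[ys,xs][:,None]; Q=P[(P[:,2]>201)&(P[:,2]<210)]
print(len(Q),Q.min(0),Q.max(0),(Q.min(0)+Q.max(0))/2,np.median(Q[:,2]))
plan([562.8,-88.5,245],0.388)
```

```text
t 2.47 pos [563.8 -94.4 283.7] rpy [3.1402e+00 9.0000e-04 3.7690e-01] gap 85.5 F [-0.3 -0.6  0.2]
 q [ 1.180e-01  3.100e-01 -1.580e-01  2.000e-03 -1.104e+00 -2.884e+00]
t 2.52 pos [563.5 -94.5 283.3] rpy [3.141e+00 1.500e-03 3.762e-01] gap 85.6 F [0.2 0.1 0. ]
 q [ 1.180e-01  3.100e-01 -1.580e-01  1.000e-03 -1.104e+00 -2.884e+00]
265 175 109 105 8536.0 [562.89587175 -86.1100208  205.        ]
132 98 42 42 1320.5 [461.23175498 -62.3883037  205.        ]
8652 [ 532.08548652 -119.71749706  201.00657805] [594.12457821 -56.50341797 207.46240868] [563.10503237 -88.11045752 204.23449337] 205.2374680279875
2 rows
[[0.03,-0.1,0.64,0,0.01,-0.06],[0.03,-0.1,0.64,0,0.01,-0.06]]
```

View pics/wrist2.png

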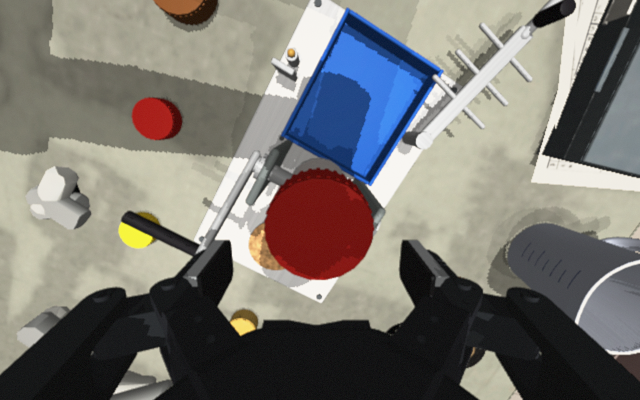

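```bash
sed -i 's/^S0=.*/S0=np.array([563.,-88.]); SY=-0.139/' h.py
python3 - <<'E'
from h import *
plan([563.1,-88.1,241],0.384)
E
```

```text
2 rows
[[0.03,-0.1,0.7,0,0.01,-0.04],[0.03,-0.1,0.7,0,0.01,-0.04]]
```

Request:
{"method": "move_arm", "body": {"deltas": [[0.05,-0.2,0,0,0,-0.08],[0,0,0.4,0,0,0],[0,0,0.5,0,0,0],[0,0,0.4,0,0,0],[0,0,0,0,0,0],[0,0,0,0,0,0]]}}

```text
t: 3.02
position: [561.6, -92.3, 249.8]
ee_rot: [3.137, -0.009, 0.381]
ft_force: [1.1, -0.1, 0.7]
finger_gap: 85.5
```

Run:
```python
from h import *
st();plan([563.1,-88.1,241],0.384)
```

```text
t 3.02 pos [561.6 -92.3 249.8] rpy [ 3.1369 -0.0087  0.3807] gap 85.5 F [ 1.1 -0.1  0.7]
 q [ 0.123  0.332 -0.218  0.003 -1.012 -2.885]
1 rows
[[0.1,-0.11,0.29,0.04,-0.08,-0.03]]
```

Request:
{"method": "move_arm", "body": {"deltas": [[0.1,-0.11,0.3,0.04,-0.08,-0.03],[0.02,-0.05,0.1,0,0,0],[0.02,-0.03,0.05,0,0,0]]}}

```text
t: 3.27
position: [564.2, -85.9, 239.2]
ee_rot: [3.139, -0.006, 0.383]
ft_force: [-0.0, -0.4, -0.0]
finger_gap: 85.3
```

Run:
```python
from h import *
st();plan([563.1,-88.1,241],0.384)
```

```text
t 3.27 pos [564.2 -85.9 239.2] rpy [ 3.1392 -0.0059  0.383 ] gap 85.3 F [-0.  -0.4 -0. ]
 q [ 1.330e-01  3.460e-01 -2.250e-01  1.000e-03 -9.940e-01 -2.892e+00]
1 rows
[[-0.06,0.06,-0.06,0.02,-0.06,-0.01]]
```

Request:
{"method": "move_arm", "body": {"deltas": [[-0.06,0.06,-0.04,0.02,-0.05,0],[0,0,0,0,0,0],[0,0,0,0,0,0],[0,0,0,0,0,0],[0,0,0,0,0,0],[0,0,0,0,0,0],[0,0,0,0,0,0],[0,0,0,0,0,0]], "grip": 1, "force": 60}}

```text
t: 3.93
position: [563.4, -87.9, 241.1]
ee_rot: [3.141, -0.001, 0.384]
ft_force: [-0.1, -0.1, -0.8]
finger_gap: 62.9
```

Run:
```python
from h import *
st()
```

```text
t 3.93 pos [563.4 -87.9 241.1] rpy [ 3.1414e+00 -1.0000e-03  3.8370e-01] gap 62.9 F [-0.1 -0.1 -0.8]
 q [ 0.129  0.345 -0.22  -0.    -1.004 -2.887]
```

Request:
{"method": "move_arm", "body": {"deltas": [[0,0,-0.01,0,0,-0.8],[0,0,-0.01,0,0,-0.8],[0,0,-0.01,0,0,-0.8],[0,0,-0.01,0,0,-0.8],[0,0,-0.01,0,0,-0.8],[0,0,-0.01,0,0,-0.8]]}}

```text
t: 4.43
position: [563.1, -87.9, 242.3]
ee_rot: [-3.141, 0.0, 0.909]
ft_force: [0.5, 0.3, -0.4]
finger_gap: 63.7
```

Run:
```python
from h import *
s=st(); print(s['torque'])
```

```text
t 4.43 pos [563.1 -87.9 242.3] rpy [-3.1411e+00  2.0000e-04  9.0880e-01] gap 63.7 F [ 0.5  0.3 -0.4]
 q [ 0.129  0.344 -0.219 -0.    -1.009 -2.362]
[ 0.00650945  0.01858569 -0.03985413]
```

Request:
{"method": "move_arm", "body": {"deltas": [[0,0,-0.01,0,0,-0.9],[0,0,-0.01,0,0,-0.9],[0,0,-0.01,0,0,-0.9],[0,0,-0.01,0,0,-0.9],[0,0,-0.01,0,0,-0.9],[0,0,-0.01,0,0,-0.9],[0,0,-0.01,0,0,-0.9],[0,0,-0.01,0,0,-0.9],[0,0,-0.01,0,0,-0.9],[0,0,-0.01,0,0,-0.9],[0,0,-0.01,0,0,-0.9],[0,0,-0.01,0,0,-0.9]]}}

```text
t: 5.43
position: [562.3, -88.5, 245.2]
ee_rot: [-3.138, -0.001, 2.098]
ft_force: [0.5, -0.9, -0.9]
finger_gap: 63.2
```

Run:
```python
from h import *
s=st(); print(s['torque'])
w,d=save('wrist','wrist3')
```

```text
t 5.43 pos [562.3 -88.5 245.2] rpy [-3.1380e+00 -1.1000e-03  2.0978e+00] gap 63.2 F [ 0.5 -0.9 -0.9]
 q [ 0.129  0.341 -0.215  0.    -1.018 -1.173]
[-0.0324341   0.04105302  0.04261978]
```

View pics/wrist3.png

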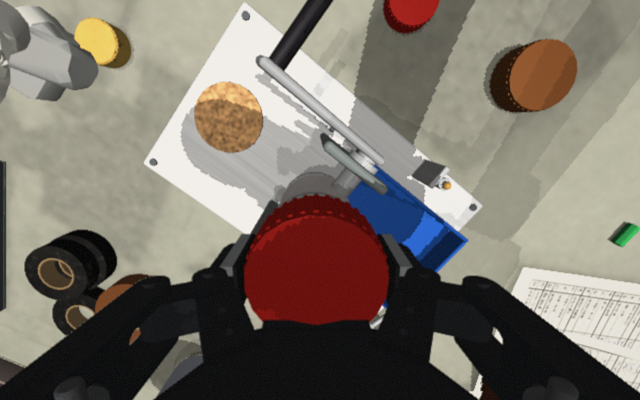

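Request:
{"method": "move_arm", "body": {"deltas": [[0,0,-0.01,0,0,-0.9],[0,0,-0.01,0,0,-0.9],[0,0,-0.01,0,0,-0.9],[0,0,-0.01,0,0,-0.9],[0,0,-0.01,0,0,-0.9],[0,0,-0.01,0,0,-0.9],[0,0,-0.01,0,0,-0.9],[0,0,-0.01,0,0,-0.9],[0,0,-0.01,0,0,-0.9],[0,0,-0.01,0,0,-0.9],[0,0,-0.01,0,0,-0.9],[0,0,-0.01,0,0,-0.9]]}}

```text
t: 6.48
position: [562.7, -89.3, 248.7]
ee_rot: [-3.14, -0.003, -3.023]
ft_force: [-0.4, -0.4, -0.8]
finger_gap: 63.2
```

Request:
{"method": "move_arm", "body": {"deltas": [[0,0,-0.01,0,0,-0.9],[0,0,-0.01,0,0,-0.9],[0,0,-0.01,0,0,-0.9],[0,0,-0.01,0,0,-0.9],[0,0,-0.01,0,0,-0.9],[0,0,-0.01,0,0,-0.9],[0,0,-0.01,0,0,-0.9],[0,0,-0.01,0,0,-0.9],[0,0,-0.01,0,0,-0.9],[0,0,-0.01,0,0,-0.9],[0,0,-0.01,0,0,-0.9],[0,0,-0.01,0,0,-0.9]]}}

```text
t: 7.48
position: [563.5, -89.5, 252.0]
ee_rot: [3.141, -0.003, -1.86]
ft_force: [-0.1, -0.3, -1.0]
finger_gap: 63.3
```

Run:
```python
from h import *
s=st(); print(s['torque'])
```

```text
t 7.48 pos [563.5 -89.5 252. ] rpy [ 3.1413e+00 -2.8000e-03 -1.8604e+00] gap 63.3 F [-0.1 -0.3 -1. ]
 q [ 0.127  0.336 -0.205  0.003 -1.031  1.152]
[ 0.04424436 -0.04641497 -0.06279998]
```

Request:
{"method": "move_arm", "body": {"deltas": [[0,0,-0.01,0,0,-0.9],[0,0,-0.01,0,0,-0.9],[0,0,-0.01,0,0,-0.9],[0,0,-0.01,0,0,-0.9],[0,0,-0.01,0,0,-0.9],[0,0,-0.01,0,0,-0.9],[0,0,-0.01,0,0,-0.9],[0,0,-0.01,0,0,-0.9],[0,0,-0.01,0,0,-0.9],[0,0,-0.01,0,0,-0.9],[0,0,-0.01,0,0,-0.9],[0,0,-0.01,0,0,-0.9]]}}

```text
t: 8.48
position: [563.9, -89.2, 255.3]
ee_rot: [3.14, -0.001, -0.698]
ft_force: [-0.1, -0.2, -0.2]
finger_gap: 63.2
```

Request:
{"method": "move_arm", "body": {"deltas": [[0,0,-0.01,0,0,-0.9],[0,0,-0.01,0,0,-0.9],[0,0,-0.01,0,0,-0.9],[0,0,-0.01,0,0,-0.5]]}}

```text
t: 8.82
position: [563.9, -89.0, 256.3]
ee_rot: [3.14, -0.0, -0.353]
ft_force: [0.3, -0.3, -0.3]
finger_gap: 63.3
```

Run:
```python
from h import *
s=st(); print(s['torque'])
```

```text
t 8.82 pos [563.9 -89.  256.3] rpy [ 3.1398e+00 -3.0000e-04 -3.5300e-01] gap 63.3 F [ 0.3 -0.3 -0.3]
 q [ 1.280e-01  3.320e-01 -1.990e-01  2.000e-03 -1.041e+00  2.660e+00]
[ 0.02723612 -0.01200388 -0.00492018]
```

Request:
{"method": "move_arm", "body": {"deltas": [[0,0,-0.1,0,0,0],[0,0,-0.2,0,0,0],[0,0,-0.4,0,0,0],[0,0,-0.7,0,0,0],[0,0,-0.9,0,0,0],[0,0,-0.9,0,0,0]]}}

```text
t: 9.32
position: [561.4, -88.7, 350.0]
ee_rot: [3.134, 0.015, -0.368]
ft_force: [0.7, 0.7, -0.8]
finger_gap: 63.3
```

Run:
```python
from h import *
st()
w,d=save('wrist','wrist4');w,d=save('scene','scene4');st()
```

```text
t 9.32 pos [561.4 -88.7 350. ] rpy [ 3.1341  0.0149 -0.3681] gap 63.3 F [ 0.7  0.7 -0.8]
 q [ 1.280e-01  2.650e-01 -4.900e-02 -1.000e-03 -1.273e+00  2.646e+00]
t 9.42 pos [563.6 -88.9 354.9] rpy [ 3.138e+00  3.100e-03 -3.671e-01] gap 63.4 F [ 0.4  1.2 -0.2]
 q [ 1.280e-01  2.620e-01 -4.300e-02  2.000e-03 -1.271e+00  2.646e+00]
```

View pics/scene4.png

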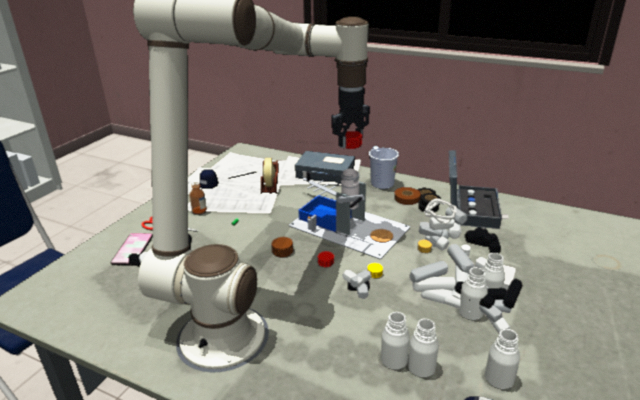

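View pics/wrist4.png

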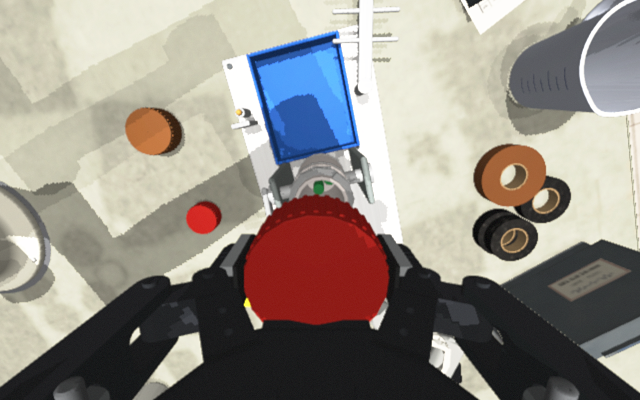

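Run:
```python
from h import *
print(st2w(0,-115)); p=st2w(0,-115,310)
# two stage: spin -pi about world z (tool +z)
s=ctrl.state(); N=32; dp=(p-s['position'])/N; rows=[]
yaw0=s['ee_rot'][2]; dy=(2.789-2*np.pi-yaw0)/N
for i in range(N):
    Ri=R.from_euler('xyz',[np.pi,0,yaw0+dy*(i+.5)]); rows.append(list((Ri.inv().apply(dp)/30).round(2)+0.)+[0,0,round(-np.degrees(dy)/6,2)])
for j in range(0,N,12): print('['+','.join('['+','.join('%g'%v for v in r)+']' for r in rows[j:j+12])+']')
```

```text
[ 547.06642466 -201.89083008    0.        ]
[[0.03,0.11,0.05,0,0,0.93],[0.04,0.11,0.05,0,0,0.93],[0.05,0.11,0.05,0,0,0.93],[0.06,0.1,0.05,0,0,0.93],[0.07,0.09,0.05,0,0,0.93],[0.08,0.09,0.05,0,0,0.93],[0.09,0.08,0.05,0,0,0.93],[0.1,0.07,0.05,0,0,0.93],[0.1,0.06,0.05,0,0,0.93],[0.11,0.05,0.05,0,0,0.93],[0.11,0.04,0.05,0,0,0.93],[0.12,0.03,0.05,0,0,0.93]]
[[0.12,0.02,0.05,0,0,0.93],[0.12,0,0.05,0,0,0.93],[0.12,-0.01,0.05,0,0,0.93],[0.12,-0.02,0.05,0,0,0.93],[0.11,-0.03,0.05,0,0,0.93],[0.11,-0.04,0.05,0,0,0.93],[0.11,-0.05,0.05,0,0,0.93],[0.1,-0.06,0.05,0,0,0.93],[0.09,-0.07,0.05,0,0,0.93],[0.09,-0.08,0.05,0,0,0.93],[0.08,-0.09,0.05,0,0,0.93],[0.07,-0.1,0.05,0,0,0.93]]
[[0.06,-0.1,0.05,0,0,0.93],[0.05,-0.11,0.05,0,0,0.93],[0.04,-0.11,0.05,0,0,0.93],[0.03,-0.12,0.05,0,0,0.93],[0.02,-0.12,0.05,0,0,0.93],[0,-0.12,0.05,0,0,0.93],[-0.01,-0.12,0.05,0,0,0.93],[-0.02,-0.12,0.05,0,0,0.93]]
```

Request:
{"method": "move_arm", "body": {"deltas": [[0.03,0.11,0.05,0,0,0.93],[0.04,0.11,0.05,0,0,0.93],[0.05,0.11,0.05,0,0,0.93],[0.06,0.1,0.05,0,0,0.93],[0.07,0.09,0.05,0,0,0.93],[0.08,0.09,0.05,0,0,0.93],[0.09,0.08,0.05,0,0,0.93],[0.1,0.07,0.05,0,0,0.93],[0.1,0.06,0.05,0,0,0.93],[0.11,0.05,0.05,0,0,0.93],[0.11,0.04,0.05,0,0,0.93],[0.12,0.03,0.05,0,0,0.93]]}}

```text
t: 10.42
position: [555.2, -131.9, 337.0]
ee_rot: [3.139, 0.001, -1.618]
ft_force: [0.8, 0.2, -0.2]
finger_gap: 63.1
```

Request:
{"method": "move_arm", "body": {"deltas": [[0.12,0.02,0.05,0,0,0.93],[0.12,0,0.05,0,0,0.93],[0.12,-0.01,0.05,0,0,0.93],[0.12,-0.02,0.05,0,0,0.93],[0.11,-0.03,0.05,0,0,0.93],[0.11,-0.04,0.05,0,0,0.93],[0.11,-0.05,0.05,0,0,0.93],[0.1,-0.06,0.05,0,0,0.93],[0.09,-0.07,0.05,0,0,0.93],[0.09,-0.08,0.05,0,0,0.93],[0.08,-0.09,0.05,0,0,0.93],[0.07,-0.1,0.05,0,0,0.93]]}}

```text
t: 11.42
position: [542.6, -175.2, 314.7]
ee_rot: [3.135, -0.009, -2.875]
ft_force: [-0.6, 0.4, 0.4]
finger_gap: 63.3
```

Run:
```python
from h import *
st(); plan(st2w(0,-115,200),2.789)
```

```text
t 11.42 pos [ 542.6 -175.2  314.7] rpy [ 3.1352 -0.0088 -2.8754] gap 63.3 F [-0.6  0.4  0.4]
 q [-0.03   0.288 -0.106 -0.004 -1.187  0.297]
7 rows
[[0.01,-0.13,0.55,0,-0.01,0.84],[0,-0.13,0.55,0,-0.01,0.84],[-0.01,-0.13,0.55,0,-0.01,0.84],[-0.02,-0.13,0.55,0,-0.01,0.84],[-0.03,-0.13,0.55,0,-0.01,0.84],[-0.04,-0.12,0.55,0,-0.01,0.84],[-0.05,-0.12,0.55,0,-0.01,0.84]]
```

Request:
{"method": "move_arm", "body": {"deltas": [[0.01,-0.13,0.55,0,-0.01,0.84],[0,-0.13,0.55,0,-0.01,0.84],[-0.01,-0.13,0.55,0,-0.01,0.84],[-0.02,-0.13,0.55,0,-0.01,0.84],[-0.03,-0.13,0.55,0,-0.01,0.84],[-0.04,-0.12,0.55,0,-0.01,0.84],[-0.05,-0.12,0.55,0,-0.01,0.84]]}}

```text
t: 12.0
position: [546.7, -203.3, 198.4]
ee_rot: [3.137, 0.005, 2.744]
ft_force: [0.4, 0.2, -0.2]
finger_gap: 63.1
```

Run:
```python
from h import *
st(); plan(st2w(0,-115,100),2.789,n=6)
save('scene','scene5')
```

```text
t 12.00 pos [ 546.7 -203.3  198.4] rpy [3.1367 0.0049 2.7444] gap 63.1 F [ 0.4  0.2 -0.2]
 q [-0.08   0.408 -0.241 -0.004 -0.915 -0.315]
6 rows
[[0,0.01,0.55,0.01,0.01,-0.07],[0,0.01,0.55,0.01,0.01,-0.07],[0,0.01,0.55,0.01,0.01,-0.07],[0,0.01,0.55,0.01,0.01,-0.07],[0,0.01,0.55,0.01,0.01,-0.07],[0,0.01,0.55,0.01,0.01,-0.07]]
```

View pics/scene5.png

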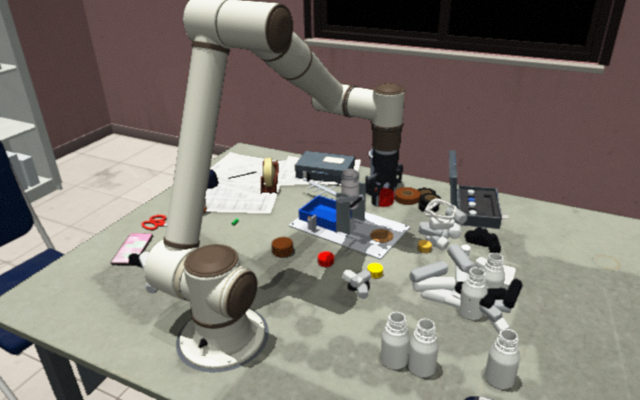

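Request:
{"method": "move_arm", "body": {"deltas": [[0,0.01,0.55,0.01,0.01,-0.07],[0,0.01,0.55,0.01,0.01,-0.07],[0,0.01,0.55,0.01,0.01,-0.07],[0,0.01,0.55,0.01,0.01,-0.07],[0,0.01,0.55,0.01,0.01,-0.07],[0,0.01,0.4,0.01,0.01,-0.07]]}}

```text
t: 12.55
position: [546.7, -201.9, 99.7]
ee_rot: [-3.139, -0.005, 2.787]
ft_force: [-0.4, 0.4, -0.2]
finger_gap: 63.4
```

Run:
```python
from h import *
st(); plan(st2w(0,-115,80),2.789,n=4)
```

```text
t 12.55 pos [ 546.7 -201.9   99.7] rpy [-3.1393 -0.0045  2.7868] gap 63.4 F [-0.4  0.4 -0.2]
 q [-0.076  0.536 -0.331  0.002 -0.709 -0.28 ]
4 rows
[[0,0,0.16,-0.01,-0.01,-0.01],[0,0,0.16,-0.01,-0.01,-0.01],[0,0,0.16,-0.01,-0.01,-0.01],[0,0,0.16,-0.01,-0.01,-0.01]]
```

Request:
{"method": "move_arm", "body": {"deltas": [[0,0,0.16,-0.01,-0.01,0],[0,0,0.14,-0.01,-0.01,0],[0,0,0.1,-0.01,-0.01,0],[0,0,0.08,0,0,0],[0,0,0.03,0,0,0]]}}

```text
t: 12.97
position: [546.7, -201.6, 83.3]
ee_rot: [3.141, -0.003, 2.788]
ft_force: [0.9, 0.7, 0.1]
finger_gap: 63.3
```

Run:
```python
from h import *
st()
```

```text
t 12.97 pos [ 546.7 -201.6   83.3] rpy [ 3.1411e+00 -3.0000e-03  2.7878e+00] gap 63.3 F [0.9 0.7 0.1]
 q [-0.076  0.559 -0.342 -0.002 -0.672 -0.276]
```

Request:
{"method": "move_arm", "body": {"deltas": [[0,0,0.06,0,0,0],[0,0,0.06,0,0,0],[0,0,0.05,0,0,0]]}}

```text
t: 13.22
position: [547.8, -201.8, 80.1]
ee_rot: [3.141, 0.0, 2.788]
ft_force: [-3.8, 2.6, 9.9]
finger_gap: 63.2
```

Run:
```python
from h import *
st()
```

```text
t 13.22 pos [ 547.8 -201.8   80.1] rpy [3.1405e+00 5.0000e-04 2.7883e+00] gap 63.2 F [-3.8  2.6  9.9]
 q [-0.076  0.564 -0.344 -0.001 -0.662 -0.276]
```

Contact, as predicted at about 80 mm. Open and rise.

Request:
{"method": "move_arm", "body": {"deltas": [[0,0,0,0,0,0],[0,0,0,0,0,0],[0,0,0,0,0,0],[0,0,0,0,0,0],[0,0,0,0,0,0],[0,0,0,0,0,0],[0,0,-0.3,0,0,0],[0,0,-0.6,0,0,0],[0,0,-0.9,0,0,0],[0,0,-0.9,0,0,0],[0,0,-0.9,0,0,0],[0,0,-0.9,0,0,0]], "grip": -1}}

```text
t: 14.22
position: [544.6, -201.6, 216.4]
ee_rot: [-3.139, -0.014, 2.787]
ft_force: [1.5, -1.0, 0.7]
finger_gap: 85.3
```

Run:
```python
from h import *
st(); s=ctrl.state()
w,d=save('wrist','wrist6'); st()
cs,m=reds(w[:,:,::-1].copy()); cp=campose('wrist',s)
ys,xs=np.where(m>0); _,dr=ray(cp,np.c_[xs,ys]); P=cp[2]+dr*d[ys,xs][:,None]; Q=P[(P[:,2]>40)&(P[:,2]<50)&(P[:,1]<-150)]
print(len(Q),Q.min(0),Q.max(0),(Q.min(0)+Q.max(0))/2,np.median(Q[:,2]))
```

```text
t 14.22 pos [ 544.6 -201.6  216.4] rpy [-3.1394 -0.0138  2.7872] gap 85.3 F [ 1.5 -1.   0.7]
 q [-0.077  0.391 -0.217 -0.002 -0.976 -0.277]
t 14.27 pos [ 547.5 -202.5  223.2] rpy [-3.1402e+00 -1.4000e-03  2.7890e+00] gap 85.4 F [ 1.6 -0.5  4.1]
 q [-0.077  0.385 -0.209  0.001 -0.979 -0.277]
3627 [ 516.87089074 -232.7034908    40.01329214] [ 579.05798397 -169.73467303   46.67489013] [ 547.96443736 -201.21908192   43.34409113] 44.384440262606375
```

View pics/wrist6.png

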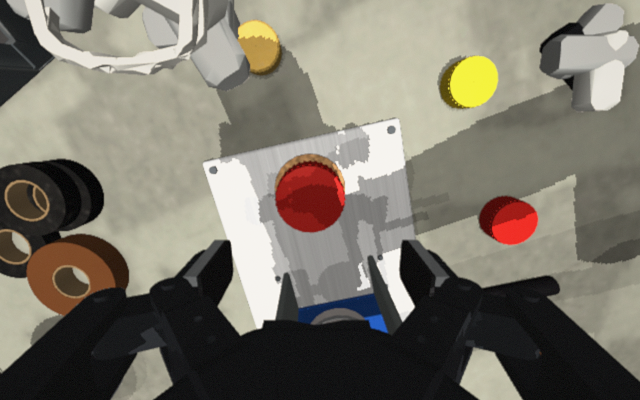

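Run:
```python
from h import *
print(st2w(-96,-73.6)); plan(st2w(-96,-73.6,275),SY+np.pi/2)
```

```text
[ 457.72842754 -147.58905966    0.        ]
14 rows
[[0.25,0.05,-0.12,0,0,0.93],[0.25,0.02,-0.12,0,0,0.93],[0.25,0,-0.12,0,0,0.93],[0.25,-0.02,-0.12,0,0,0.93],[0.25,-0.05,-0.12,0,0,0.93],[0.24,-0.07,-0.12,0,0,0.93],[0.23,-0.09,-0.12,0,0,0.93],[0.22,-0.12,-0.12,0,0,0.93],[0.21,-0.14,-0.12,0,0,0.93],[0.2,-0.16,-0.12,0,0,0.93],[0.18,-0.18,-0.12,0,0,0.93],[0.16,-0.19,-0.12,0,0,0.93]]
[[0.14,-0.21,-0.12,0,0,0.93],[0.12,-0.22,-0.12,0,0,0.93]]
```

Request:
{"method": "move_arm", "body": {"deltas": [[0,0,-0.8,0,0,0.5],[0.25,0.02,-0.8,0,0,0.93],[0.25,0,-0.12,0,0,0.93],[0.25,-0.02,0,0,0,0.93],[0.25,-0.05,0,0,0,0.93],[0.24,-0.07,0,0,0,0.93],[0.23,-0.09,0,0,0,0.93],[0.22,-0.12,0,0,0,0.93],[0.21,-0.14,0,0,0,0.93],[0.2,-0.16,0,0,0,0.93],[0.18,-0.18,0,0,0,0.93],[0.16,-0.19,0,0,0,0.93]]}}

```text
t: 15.27
position: [473.0, -159.8, 289.2]
ee_rot: [3.123, 0.004, 1.61]
ft_force: [0.6, 0.3, 0.4]
finger_gap: 85.9
```

Run:
```python
from h import *
st();plan(st2w(-96,-73.6,275),SY+np.pi/2)
```

```text
t 15.27 pos [ 473.  -159.8  289.2] rpy [3.1229 0.0039 1.6102] gap 85.9 F [0.6 0.3 0.4]
 q [ 1.000e-03  1.750e-01 -3.270e-01  4.000e-03 -1.050e+00 -1.535e+00]
2 rows
[[0.21,-0.25,0.23,0.09,0.01,0.85],[0.19,-0.27,0.23,0.09,0.01,0.85]]
```

Request:
{"method": "move_arm", "body": {"deltas": [[0.21,-0.25,0.23,0.09,0.01,0.85],[0.19,-0.27,0.2,0.09,0.01,0.85],[0.03,-0.03,0,0,0,0],[0,0,0,0,0,0]]}}

```text
t: 15.6
position: [454.6, -145.9, 278.4]
ee_rot: [3.138, -0.0, 1.424]
ft_force: [-0.3, -0.5, 0.1]
finger_gap: 85.6
```

Run:
```python
from h import *
st(); s=ctrl.state()
w,d=save('wrist','wrist7'); print(greens(w[:,:,::-1].copy()))
cp=campose('wrist',s); print(proj(cp,[st2w(-120,-73.6,161),st2w(-95,-73.6,161),st2w(-63,-73.6,161),st2w(0,0,200)]).round())
plan(st2w(-96,-73.6,235),SY+np.pi/2)
```

```text
t 15.60 pos [ 454.6 -145.9  278.4] rpy [ 3.1378e+00 -5.0000e-04  1.4236e+00] gap 85.6 F [-0.3 -0.5  0.1]
 q [ 0.031  0.154 -0.382  0.    -1.031 -1.749]
[]
[[313. 188.]
 [314. 222.]
 [314. 263.]
 [424. 375.]]
2 rows
[[-0.02,0.05,0.72,0.02,0,-0.04],[-0.02,0.05,0.72,0.02,0,-0.04]]
```

View pics/wrist7.png

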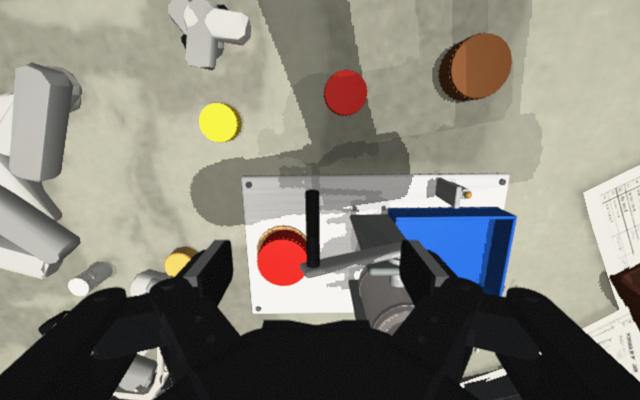

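Request:
{"method": "move_arm", "body": {"deltas": [[-0.02,0.05,0.72,0.02,0,-0.04],[-0.02,0.05,0.7,0.02,0,-0.04],[0,0,0.4,0,0,0],[0,0,0.2,0,0,0],[0,0,0.1,0,0,0]]}}

```text
t: 16.07
position: [462.2, -149.1, 217.0]
ee_rot: [3.13, -0.0, 1.441]
ft_force: [-0.3, -0.6, -0.1]
finger_gap: 85.6
```

Run:
```python
from h import *
st(); plan(st2w(-96,-73.6,214),SY+np.pi/2)
```

```text
t 16.07 pos [ 462.2 -149.1  217. ] rpy [ 3.1301e+00 -4.0000e-04  1.4412e+00] gap 85.6 F [-0.3 -0.6 -0.1]
 q [ 0.024  0.233 -0.457  0.002 -0.87  -1.726]
1 rows
[[0.03,-0.16,0.1,0.11,0,0.09]]
```

Request:
{"method": "move_arm", "body": {"deltas": [[0.03,-0.16,0.1,0.11,0,0.09],[0,-0.05,0.02,0,0,0],[0,0,0,0,0,0],[0,0,0,0,0,0],[0,0,0,0,0,0],[0,0,0,0,0,0],[0,0,0,0,0,0],[0,0,0,0,0,0],[0,0,0,0,0,0],[0,0,0,0,0,0]], "grip": 1, "force": 30}}

```text
t: 16.9
position: [457.1, -148.7, 215.8]
ee_rot: [3.137, 0.001, 1.433]
ft_force: [0.4, -0.5, -0.6]
finger_gap: 8.9
```

Run:
```python
from h import *
s=st(); print(w2st(s['position'])); save('wrist','wrist8')
```

```text
t 16.90 pos [ 457.1 -148.7  215.8] rpy [3.1373e+00 1.2000e-03 1.4331e+00] gap 8.9 F [ 0.4 -0.5 -0.6]
 q [ 0.025  0.229 -0.466  0.002 -0.872 -1.735]
[-96.44678747 -74.75139175]
```

View pics/wrist8.png

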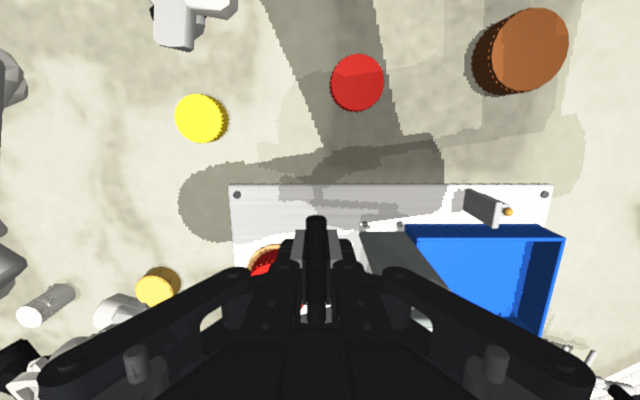

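```bash
cat >> h.py <<'E'
def crank(n,dth,step=9.0,yoff=-1.1,zc=184.6,a0=-1.169):
    s=st(); y=w2st(s['position'])[1]-yoff; z=s['position'][2]-zc
    th=np.arctan2(y,z); print('crank joint est %.3f r %.1f x %.1f'%(th-a0,np.hypot(y,z),w2st(s['position'])[0]))
    ex=(-96.4-w2st(s['position'])[0]); eyaw=SY+np.pi/2-s['ee_rot'][2]
    rv=(R.from_euler('xyz',s['ee_rot']).inv()*R.from_euler('xyz',[np.pi,0,SY+np.pi/2])).as_rotvec(); rv=np.degrees(rv)/6/n
    rows=[]; r=np.hypot(y,z)
    for i in range(n):
        t0=th+dth*i/n; t1=th+dth*(i+1)/n; R1=80
        r0=r+(R1-r)*i/n; r1=r+(R1-r)*(i+1)/n
        dy=r1*np.sin(t1)-r0*np.sin(t0); dz=r1*np.cos(t1)-r0*np.cos(t0)
        rows.append([dy/30,ex/n/30,-dz/30]+list(rv))
    print('['+','.join('['+','.join('%g'%(round(float(v),2)+0.) for v in r)+']' for r in rows)+']')
E
python3 -c "
from h import *
crank(8,0.7)"
```

```text
t 16.95 pos [ 457.1 -148.7  215.9] rpy [3.1373e+00 1.2000e-03 1.4332e+00] gap 8.8 F [-0.1  0.1 -1.7]
 q [ 0.025  0.229 -0.466  0.002 -0.872 -1.735]
crank joint est -0.001 r 80.0 x -96.4
[[0.1,0,-0.21,0.01,0,0],[0.12,0,-0.2,0.01,0,0],[0.14,0,-0.19,0.01,0,0],[0.15,0,-0.18,0.01,0,0],[0.17,0,-0.16,0.01,0,0],[0.18,0,-0.15,0.01,0,0],[0.19,0,-0.13,0.01,0,0],[0.2,0,-0.11,0.01,0,0]]
```

Request:
{"method": "move_arm", "body": {"deltas": [[0.1,0,-0.21,0.01,0,0],[0.12,0,-0.2,0.01,0,0],[0.14,0,-0.19,0.01,0,0],[0.15,0,-0.18,0.01,0,0],[0.17,0,-0.16,0.01,0,0],[0.18,0,-0.15,0.01,0,0],[0.19,0,-0.13,0.01,0,0],[0.2,0,-0.11,0.01,0,0]]}}

```text
t: 17.62
position: [462.0, -117.7, 254.2]
ee_rot: [-3.133, 0.018, 1.434]
ft_force: [1.9, -8.8, -3.3]
finger_gap: 8.9
```

```bash
python3 -c "
from h import *
crank(10,0.95)"
```

```text
t 17.62 pos [ 462.  -117.7  254.2] rpy [-3.1329  0.0178  1.4339] gap 8.9 F [ 1.9 -8.8 -3.3]
 q [ 0.1    0.181 -0.422  0.018 -0.98  -1.818]
crank joint est 0.623 r 81.4 x -95.9
[[0.23,0,-0.12,-0.01,0.02,0],[0.24,0,-0.1,-0.01,0.02,0],[0.25,0,-0.07,-0.01,0.02,0],[0.25,0,-0.05,-0.01,0.02,0],[0.25,0,-0.03,-0.01,0.02,0],[0.26,0,0,-0.01,0.02,0],[0.25,0,0.02,-0.01,0.02,0],[0.25,0,0.05,-0.01,0.02,0],[0.24,0,0.07,-0.01,0.02,0],[0.24,0,0.09,-0.01,0.02,0]]
```

Working well; the arc is tracked.

Request:
{"method": "move_arm", "body": {"deltas": [[0.23,0,-0.12,-0.01,0.02,0],[0.24,0,-0.1,-0.01,0.02,0],[0.25,0,-0.07,-0.01,0.02,0],[0.25,0,-0.05,-0.01,0.02,0],[0.25,0,-0.03,-0.01,0.02,0],[0.26,0,0,-0.01,0.02,0],[0.25,0,0.02,-0.01,0.02,0],[0.25,0,0.05,-0.01,0.02,0],[0.24,0,0.07,-0.01,0.02,0],[0.24,0,0.09,-0.01,0.02,0]]}}

```text
t: 18.45
position: [469.7, -59.1, 267.5]
ee_rot: [-3.139, 0.04, 1.438]
ft_force: [-0.4, -8.4, 3.4]
finger_gap: 8.8
```

```bash
python3 -c "
from h import *
crank(8,0.6)"
```

```text
t 18.45 pos [469.7 -59.1 267.5] rpy [-3.1394  0.0395  1.4383] gap 8.8 F [-0.4 -8.4  3.4]
 q [ 0.237  0.16  -0.421  0.043 -1.006 -1.964]
crank joint est 1.369 r 84.6 x -96.4
[[0.2,0,0.07,0,0.05,0.01],[0.19,0,0.08,0,0.05,0.01],[0.19,0,0.1,0,0.05,0.01],[0.18,0,0.11,0,0.05,0.01],[0.17,0,0.12,0,0.05,0.01],[0.16,0,0.13,0,0.05,0.01],[0.14,0,0.14,0,0.05,0.01],[0.13,0,0.15,0,0.05,0.01]]
```

Request:
{"method": "move_arm", "body": {"deltas": [[0.2,0,0.1,0,0.05,0.01],[0.19,0,0.11,0,0.05,0.01],[0.19,0,0.12,0,0.05,0.01],[0.18,0,0.13,0,0.05,0.01],[0.17,0,0.13,0,0.05,0.01],[0.16,0,0.14,0,0.05,0.01],[0.14,0,0.15,0,0.05,0.01],[0.13,0,0.16,0,0.05,0.01]]}}

```text
t: 19.12
position: [473.9, -27.7, 251.0]
ee_rot: [3.14, 0.023, 1.436]
ft_force: [-5.8, -1.6, 12.3]
finger_gap: 8.9
```

```bash
python3 -c "
from h import *
crank(7,0.45)"
```

```text
t 19.12 pos [473.9 -27.7 251. ] rpy [3.1401 0.0233 1.4363] gap 8.9 F [-5.8 -1.6 12.3]
 q [ 0.296  0.179 -0.438  0.027 -0.963 -2.016]
crank joint est 1.799 r 82.2 x -96.6
[[0.13,0,0.12,0,0.03,0.01],[0.12,0,0.12,0,0.03,0.01],[0.12,0,0.13,0,0.03,0.01],[0.11,0,0.14,0,0.03,0.01],[0.1,0,0.14,0,0.03,0.01],[0.09,0,0.15,0,0.03,0.01],[0.08,0,0.15,0,0.03,0.01]]
```

Request:
{"method": "move_arm", "body": {"deltas": [[0.13,0,0.15,0,0.03,0.01],[0.12,0,0.15,0,0.03,0.01],[0.12,0,0.16,0,0.03,0.01],[0.11,0,0.17,0,0.03,0.01],[0.1,0,0.17,0,0.03,0.01],[0.09,0,0.18,0,0.03,0.01],[0.08,0,0.18,0,0.03,0.01]]}}

```text
t: 19.7
position: [476.3, -9.1, 229.0]
ee_rot: [3.136, 0.013, 1.435]
ft_force: [-4.0, -1.3, 8.3]
finger_gap: 8.9
```

```bash
python3 -c "
from h import *
crank(4,0.2)"
```

```text
t 19.70 pos [476.3  -9.1 229. ] rpy [3.1361 0.013  1.4351] gap 8.9 F [-4.  -1.3  8.3]
 q [ 0.33   0.206 -0.464  0.018 -0.902 -2.048]
crank joint est 2.156 r 80.6 x -96.8
[[0.07,0,0.12,0.01,0.03,0.01],[0.06,0,0.12,0.01,0.03,0.01],[0.05,0,0.12,0.01,0.03,0.01],[0.05,0,0.12,0.01,0.03,0.01]]
```

Request:
{"method": "move_arm", "body": {"deltas": [[0.07,0,0.14,0.01,0.03,0.01],[0.06,0,0.14,0.01,0.03,0.01],[0.05,0,0.15,0.01,0.03,0.01],[0.04,0,0.15,0.01,0.03,0.01],[0.03,0,0.1,0,0,0],[0,0,0,0,0,0],[0,0,0,0,0,0],[0,0,0,0,0,0]]}}

```text
t: 20.37
position: [477.2, -3.0, 216.5]
ee_rot: [3.138, 0.007, 1.436]
ft_force: [0.5, -0.8, -0.7]
finger_gap: 8.5
```

```bash
python3 -c "
from h import *
crank(4,-0.2)
for n in('top','wrist','scene'):
    w,d=save(n,n+'9'); print(n,greens(w[:,:,::-1].copy()))
"
```

```text
t 20.37 pos [477.2  -3.  216.5] rpy [3.1379 0.0067 1.4362] gap 8.5 F [ 0.5 -0.8 -0.7]
 q [ 0.339  0.223 -0.475  0.01  -0.872 -2.051]
crank joint est 2.329 r 80.0 x -96.8
[[-0.06,0,-0.12,0.01,0.02,0.01],[-0.06,0,-0.12,0.01,0.02,0.01],[-0.07,0,-0.11,0.01,0.02,0.01],[-0.07,0,-0.11,0.01,0.02,0.01]]
top [([284, 171, 14, 10, 74], [290.5, 175.4])]
wrist [([578, 89, 21, 31, 502], [587.8, 104.4]), ([361, 263, 27, 13, 255], [373.7, 268.3])]
scene [([309, 208, 13, 7, 58], [315.7, 211.1]), ([232, 218, 6, 7, 25], [234.8, 221.1])]
```

View pics/wrist9.png

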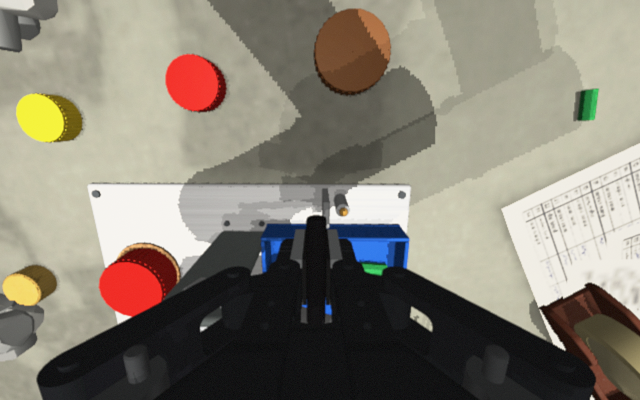

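View pics/scene9.png

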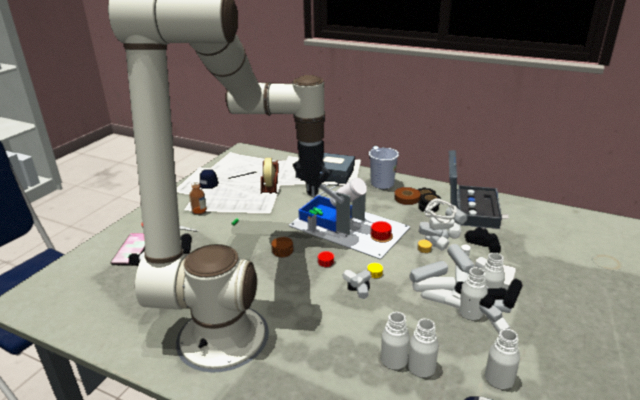

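View pics/top9.png

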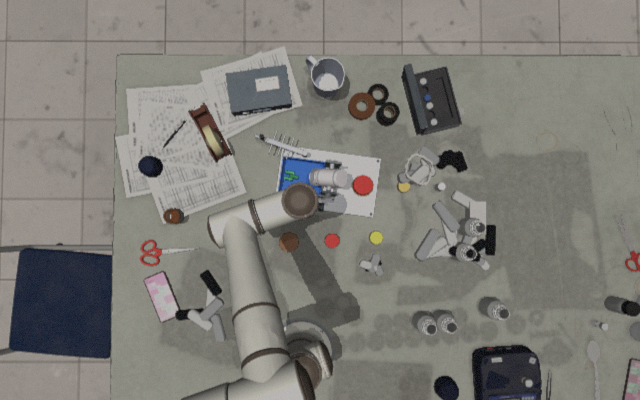

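```bash
python3 -c "
from h import *
crop(cv2.imread('pics/top9.png'),260,360,140,210,8,'c_top9')
crop(cv2.imread('pics/scene9.png'),280,400,160,250,6,'c_sc9')
"
```

```text
(no output)
```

View pics/c_top9.png

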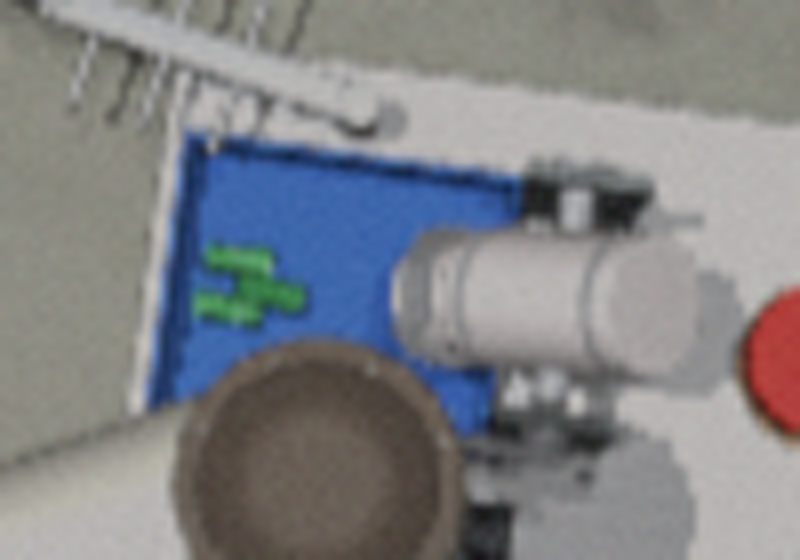

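View pics/c_sc9.png

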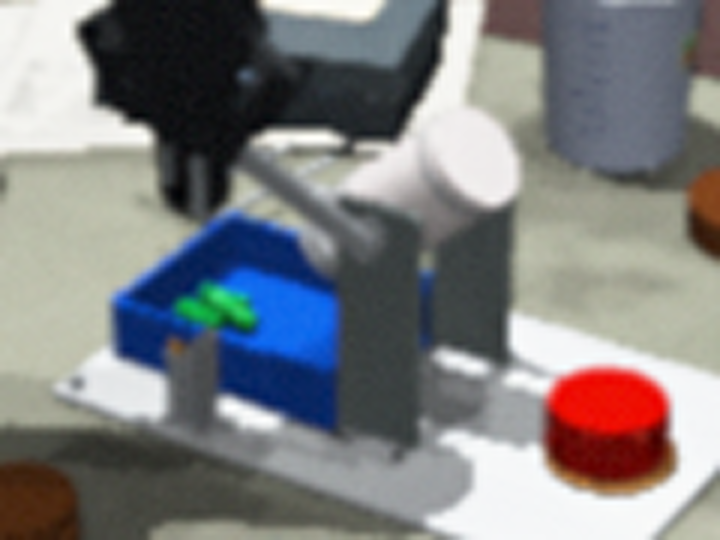

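```bash
python3 -c "
from h import *
crank(10,-0.95)"
```

```text
t 20.52 pos [477.2  -3.  216.5] rpy [3.138  0.0067 1.4362] gap 9.0 F [ 0.3 -0.1 -2.2]
 q [ 0.339  0.223 -0.475  0.01  -0.873 -2.051]
crank joint est 2.329 r 80.0 x -96.8
[[-0.11,0,-0.23,0,0.01,0],[-0.13,0,-0.22,0,0.01,0],[-0.15,0,-0.2,0,0.01,0],[-0.17,0,-0.19,0,0.01,0],[-0.19,0,-0.17,0,0.01,0],[-0.2,0,-0.15,0,0.01,0],[-0.22,0,-0.13,0,0.01,0],[-0.23,0,-0.11,0,0.01,0],[-0.24,0,-0.09,0,0.01,0],[-0.24,0,-0.06,0,0.01,0]]
```

Request:
{"method": "move_arm", "body": {"deltas": [[-0.11,0,-0.23,0,0.01,0],[-0.13,0,-0.22,0,0.01,0],[-0.15,0,-0.2,0,0.01,0],[-0.17,0,-0.19,0,0.01,0],[-0.19,0,-0.17,0,0.01,0],[-0.2,0,-0.15,0,0.01,0],[-0.22,0,-0.13,0,0.01,0],[-0.23,0,-0.11,0,0.01,0],[-0.24,0,-0.09,0,0.01,0],[-0.24,0,-0.06,0,0.01,0]]}}

```text
t: 21.35
position: [469.7, -55.9, 265.0]
ee_rot: [3.134, -0.024, 1.434]
ft_force: [2.9, 6.5, -6.0]
finger_gap: 8.5
```

```bash
python3 -c "
from h import *
crank(8,-0.7)"
```

```text
t 21.35 pos [469.7 -55.9 265. ] rpy [ 3.1339 -0.0241  1.4342] gap 8.5 F [ 2.9  6.5 -6. ]
 q [ 0.216  0.158 -0.406 -0.024 -0.992 -1.91 ]
crank joint est 1.412 r 82.9 x -96.9
[[-0.24,0,-0.04,0.01,-0.03,0],[-0.24,0,-0.01,0.01,-0.03,0],[-0.24,0,0.01,0.01,-0.03,0],[-0.24,0,0.03,0.01,-0.03,0],[-0.23,0,0.05,0.01,-0.03,0],[-0.23,0,0.07,0.01,-0.03,0],[-0.22,0,0.09,0.01,-0.03,0],[-0.21,0,0.1,0.01,-0.03,0]]
```

Request:
{"method": "move_arm", "body": {"deltas": [[-0.24,0,-0.03,0.01,-0.03,0],[-0.24,0,0,0.01,-0.03,0],[-0.24,0,0.02,0.01,-0.03,0],[-0.24,0,0.04,0.01,-0.03,0],[-0.23,0,0.06,0.01,-0.03,0],[-0.23,0,0.08,0.01,-0.03,0],[-0.22,0,0.1,0.01,-0.03,0],[-0.21,0,0.11,0.01,-0.03,0]]}}

```text
t: 22.02
position: [462.5, -105.6, 265.5]
ee_rot: [3.127, -0.025, 1.435]
ft_force: [0.6, 9.1, 1.3]
finger_gap: 8.5
```

```bash
python3 -c "
from h import *
crank(8,-0.6)"
```

```text
t 22.02 pos [ 462.5 -105.6  265.5] rpy [ 3.1272 -0.0246  1.4346] gap 8.5 F [0.6 9.1 1.3]
 q [ 0.109  0.158 -0.404 -0.024 -0.989 -1.803]
crank joint est 0.811 r 86.4 x -97.1
[[-0.19,0,0.11,0.02,-0.03,0],[-0.18,0,0.12,0.02,-0.03,0],[-0.17,0,0.13,0.02,-0.03,0],[-0.15,0,0.14,0.02,-0.03,0],[-0.14,0,0.15,0.02,-0.03,0],[-0.13,0,0.16,0.02,-0.03,0],[-0.11,0,0.17,0.02,-0.03,0],[-0.1,0,0.18,0.02,-0.03,0]]
```

Request:
{"method": "move_arm", "body": {"deltas": [[-0.19,0,0.16,0.02,-0.03,0],[-0.18,0,0.17,0.02,-0.03,0],[-0.17,0,0.18,0.02,-0.03,0],[-0.15,0,0.18,0.02,-0.03,0],[-0.14,0,0.19,0.02,-0.03,0],[-0.13,0,0.19,0.02,-0.03,0],[-0.11,0,0.2,0.02,-0.03,0]]}}

```text
t: 22.6
position: [458.6, -134.6, 243.4]
ee_rot: [3.128, -0.015, 1.436]
ft_force: [-1.8, 6.5, 5.9]
finger_gap: 8.5
```

```bash
python3 -c "
from h import *
crank(6,-0.35)"
```

```text
t 22.60 pos [ 458.6 -134.6  243.4] rpy [ 3.1278 -0.0152  1.4365] gap 8.5 F [-1.8  6.5  5.9]
 q [ 0.049  0.189 -0.431 -0.015 -0.935 -1.745]
crank joint est 0.377 r 83.7 x -96.9
[[-0.1,0,0.13,0.02,-0.02,0.01],[-0.09,0,0.14,0.02,-0.02,0.01],[-0.08,0,0.14,0.02,-0.02,0.01],[-0.07,0,0.14,0.02,-0.02,0.01],[-0.06,0,0.15,0.02,-0.02,0.01],[-0.05,0,0.15,0.02,-0.02,0.01]]
```

Request:
{"method": "move_arm", "body": {"deltas": [[-0.1,0,0.17,0.02,-0.02,0.01],[-0.09,0,0.18,0.02,-0.02,0.01],[-0.08,0,0.18,0.02,-0.02,0.01],[-0.07,0,0.18,0.02,-0.02,0.01],[-0.06,0,0.18,0.02,-0.02,0.01],[-0.05,0,0.18,0.02,-0.02,0.01],[-0.04,0,0.18,0,0,0],[-0.03,0,0.15,0,0,0]]}}

```text
t: 23.27
position: [456.8, -148.5, 220.8]
ee_rot: [3.128, -0.01, 1.434]
ft_force: [-1.3, 7.1, 5.9]
finger_gap: 8.5
```

```bash
python3 -c "
from h import *
crank(3,-0.1)"
```

```text
t 23.27 pos [ 456.8 -148.5  220.8] rpy [ 3.1278 -0.0102  1.4337] gap 8.5 F [-1.3  7.1  5.9]
 q [ 0.021  0.219 -0.459 -0.01  -0.877 -1.722]
crank joint est 0.056 r 82.0 x -96.8
[[-0.02,0,0.09,0.04,-0.03,0.01],[-0.02,0,0.09,0.04,-0.03,0.01],[-0.01,0,0.09,0.04,-0.03,0.01]]
```

Push on to the stop.

Request:
{"method": "move_arm", "body": {"deltas": [[-0.05,0,0.18,0.03,-0.03,0.01],[-0.05,0,0.18,0.03,-0.03,0.01],[-0.04,0,0.18,0.03,-0.03,0.01],[-0.03,0,0.15,0,0,0]]}}

```text
t: 23.6
position: [457.5, -149.7, 216.8]
ee_rot: [3.128, -0.008, 1.435]
ft_force: [-8.8, 11.5, 18.3]
finger_gap: 8.7
```

```bash
python3 -c "
from h import *
crank(3,-0.1)"
```

```text
t 23.60 pos [ 457.5 -149.7  216.8] rpy [ 3.128  -0.0081  1.4348] gap 8.7 F [-8.8 11.5 18.3]
 q [ 0.019  0.226 -0.463 -0.008 -0.867 -1.721]
crank joint est 0.005 r 81.3 x -95.9
[[-0.02,-0.01,0.09,0.04,-0.03,0.01],[-0.02,-0.01,0.09,0.04,-0.03,0.01],[-0.02,-0.01,0.09,0.04,-0.03,0.01]]
```

Request:
{"method": "move_arm", "body": {"deltas": [[0,0,0,0,0,0],[0,0,0,0,0,0],[0,0,0,0,0,0],[0,0,0,0,0,0],[0,0,0,0,0,0],[0,0,0,0,0,0],[0,0,-0.4,0,0,0],[0,0,-0.9,0,0,0],[0,0,-0.9,0,0,0],[0,0,-0.8,0,0,0]], "grip": -1}}

```text
t: 24.43
position: [451.8, -153.1, 309.7]
ee_rot: [-3.14, -0.003, 1.434]
ft_force: [0.5, 0.0, -1.2]
finger_gap: 85.5
```

```bash
python3 -c "
from h import *
st();save('wrist','wrist10'); plan(st2w(0.3,-114.5,260),2.789)"
```

```text
t 24.43 pos [ 451.8 -153.1  309.7] rpy [-3.1395 -0.0034  1.4339] gap 85.5 F [ 0.5  0.  -1.2]
 q [ 0.013  0.127 -0.328 -0.004 -1.117 -1.719]
14 rows
[[-0.08,0.23,0.13,0.01,0,-0.92],[-0.11,0.23,0.13,0.01,0,-0.92],[-0.13,0.21,0.13,0.01,0,-0.92],[-0.15,0.2,0.13,0.01,0,-0.92],[-0.17,0.19,0.13,0.01,0,-0.92],[-0.18,0.17,0.13,0.01,0,-0.92],[-0.2,0.15,0.13,0.01,0,-0.92],[-0.21,0.13,0.13,0.01,0,-0.92],[-0.22,0.11,0.13,0.01,0,-0.92],[-0.23,0.09,0.13,0.01,0,-0.92],[-0.24,0.07,0.13,0.01,0,-0.92],[-0.25,0.04,0.13,0.01,0,-0.92]]
[[-0.25,0.02,0.13,0.01,0,-0.92],[-0.25,-0.01,0.13,0.01,0,-0.92]]
```

View pics/wrist10.png

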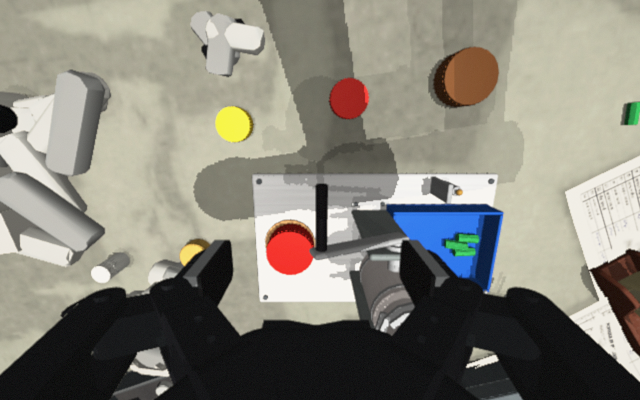

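Request:
{"method": "move_arm", "body": {"deltas": [[-0.08,0.23,0.1,0.01,0,-0.92],[-0.11,0.23,0.1,0.01,0,-0.92],[-0.13,0.21,0.1,0.01,0,-0.92],[-0.15,0.2,0.1,0.01,0,-0.92],[-0.17,0.19,0.1,0.01,0,-0.92],[-0.18,0.17,0.1,0.01,0,-0.92],[-0.2,0.15,0.1,0.01,0,-0.92],[-0.21,0.13,0.1,0.01,0,-0.92],[-0.22,0.11,0.13,0.01,0,-0.92],[-0.23,0.09,0.13,0.01,0,-0.92],[-0.24,0.07,0.13,0.01,0,-0.92],[-0.25,0.04,0.13,0.01,0,-0.92]]}}

```text
t: 25.48
position: [537.2, -197.3, 272.7]
ee_rot: [-3.134, -0.002, 2.645]
ft_force: [-0.0, -0.0, -0.6]
finger_gap: 85.7
```

```bash
python3 -c "
from h import *
st(); plan([547.7,-201.4,230],2.789)"
```

```text
t 25.48 pos [ 537.2 -197.3  272.7] rpy [-3.1339e+00 -2.1000e-03  2.6454e+00] gap 85.7 F [-0.  -0.  -0.6]
 q [-0.067  0.321 -0.172  0.007 -1.083 -0.433]
2 rows
[[-0.19,0.03,0.71,-0.04,-0.01,-0.69],[-0.19,0.01,0.71,-0.04,-0.01,-0.69]]
```

Request:
{"method": "move_arm", "body": {"deltas": [[-0.19,0.03,0.71,-0.04,-0.01,-0.69],[-0.19,0.01,0.71,-0.04,-0.01,-0.69],[0,0,0.05,0,0,-0.1],[0,0,0,0,0,0]]}}

```text
t: 25.82
position: [549.0, -203.1, 224.3]
ee_rot: [-3.141, -0.004, 2.809]
ft_force: [-1.2, -0.1, 0.4]
finger_gap: 85.4
```

```bash
python3 -c "
from h import *
s=st(); w,d=save('wrist','wrist11'); 
cs,m=reds(w[:,:,::-1].copy()); cp=campose('wrist',s)
ys,xs=np.where(m>0); _,dr=ray(cp,np.c_[xs,ys]); P=cp[2]+dr*d[ys,xs][:,None]; Q=P[(P[:,2]>40)&(P[:,2]<50)&(P[:,1]<-150)]
print(len(Q),(Q.min(0)+Q.max(0))/2,np.median(Q[:,2]))
plan([547.7,-201.4,110],2.789)"
```

```text
t 25.82 pos [ 549.  -203.1  224.3] rpy [-3.1406 -0.0043  2.8086] gap 85.4 F [-1.2 -0.1  0.4]
 q [-0.078  0.387 -0.202 -0.    -0.986 -0.255]
3422 [ 547.60300262 -201.27482412   43.38719278] 44.388734263449024
4 rows
[[0.01,0.01,0.95,0,-0.01,0.05],[0.01,0.01,0.95,0,-0.01,0.05],[0.01,0.01,0.95,0,-0.01,0.05],[0.01,0.01,0.95,0,-0.01,0.05]]
```

Request:
{"method": "move_arm", "body": {"deltas": [[0.01,0.01,0.95,0,-0.01,0.05],[0.01,0.01,0.95,0,-0.01,0.05],[0.01,0.01,0.95,0,-0.01,0.05],[0.01,0.01,0.75,0,-0.01,0.05],[0,0,0.3,0,0,0],[0,0,0.2,0,0,0]]}}

```text
t: 26.37
position: [553.3, -202.6, 107.7]
ee_rot: [3.14, 0.019, 2.781]
ft_force: [-0.4, 0.2, -0.1]
finger_gap: 85.4
```

```bash
python3 -c "
from h import *
s=st(); plan([547.6,-201.3,81],2.789)"
```

```text
t 26.37 pos [ 553.3 -202.6  107.7] rpy [3.1404 0.0192 2.7807] gap 85.4 F [-0.4  0.2 -0.1]
 q [-0.075  0.526 -0.325  0.007 -0.702 -0.291]
1 rows
[[0.21,-0.03,0.89,0.01,0.18,-0.08]]
```

Request:
{"method": "move_arm", "body": {"deltas": [[0.21,-0.03,0.2,0.01,0.18,-0.08],[0.03,0,0.3,0,0.05,0],[0,0,0.3,0,0,0],[0,0,0.1,0,0,0]]}}

```text
t: 26.7
position: [547.9, -201.0, 82.6]
ee_rot: [3.14, -0.0, 2.79]
ft_force: [0.5, -0.4, -1.1]
finger_gap: 85.7
```

```bash
python3 -c "
from h import *
s=st(); plan([547.6,-201.3,81],2.789)"
```

```text
t 26.70 pos [ 547.9 -201.    82.6] rpy [ 3.1404e+00 -5.0000e-04  2.7897e+00] gap 85.7 F [ 0.5 -0.4 -1.1]
 q [-0.075  0.561 -0.342 -0.002 -0.668 -0.276]
1 rows
[[0,-0.01,0.05,0.01,0,0.01]]
```

Request:
{"method": "move_arm", "body": {"deltas": [[0,-0.01,0.04,0.01,0,0],[0,0,0,0,0,0],[0,0,0,0,0,0],[0,0,0,0,0,0],[0,0,0,0,0,0],[0,0,0,0,0,0],[0,0,0,0,0,0],[0,0,-0.2,0,0,0],[0,0,-0.6,0,0,0],[0,0,-0.9,0,0,0],[0,0,-0.9,0,0,0],[0,0,-0.9,0,0,0]], "grip": 1, "force": 60}}

```text
t: 27.7
position: [544.7, -201.0, 185.3]
ee_rot: [-3.139, -0.014, 2.788]
ft_force: [0.6, 0.2, -0.1]
finger_gap: 63.5
```

Request:
{"method": "move_arm", "body": {"deltas": [[0,0,-0.9,0,0,0],[0,0,-0.9,0,0,0],[0,0,-0.9,0,0,0],[0,0,-0.6,0,0,0]]}}

```text
t: 28.03
position: [545.2, -201.3, 293.3]
ee_rot: [-3.139, -0.01, 2.788]
ft_force: [0.6, 0.1, 0.5]
finger_gap: 63.5
```

Run:
```python
from h import *
s=st(); save('wrist','wrist12')
p=np.array([563.1,-88.6,300]); N=32; dp=(p-s['position'])/N; rows=[]
yaw0=s['ee_rot'][2]; dy=(-.353+2*np.pi-yaw0)/N
for i in range(N):
    Ri=R.from_euler('xyz',[np.pi,0,yaw0+dy*(i+.5)]); rows.append(list((Ri.inv().apply(dp)/30).round(2)+0.)+[0,0,round(-np.degrees(dy)/6,2)])
for j in range(0,N,12): print('['+','.join('['+','.join('%g'%v for v in r)+']' for r in rows[j:j+12])+']')
```

```text
t 28.03 pos [ 545.2 -201.3  293.3] rpy [-3.1394 -0.0104  2.7884] gap 63.5 F [0.6 0.1 0.5]
 q [-7.500e-02  3.220e-01 -1.140e-01 -1.000e-03 -1.146e+00 -2.770e-01]
[[0.02,0.12,-0.01,0,0,-0.94],[0.01,0.12,-0.01,0,0,-0.94],[-0.01,0.12,-0.01,0,0,-0.94],[-0.02,0.12,-0.01,0,0,-0.94],[-0.03,0.12,-0.01,0,0,-0.94],[-0.04,0.11,-0.01,0,0,-0.94],[-0.05,0.11,-0.01,0,0,-0.94],[-0.06,0.1,-0.01,0,0,-0.94],[-0.07,0.1,-0.01,0,0,-0.94],[-0.08,0.09,-0.01,0,0,-0.94],[-0.09,0.08,-0.01,0,0,-0.94],[-0.1,0.07,-0.01,0,0,-0.94]]
[[-0.1,0.06,-0.01,0,0,-0.94],[-0.11,0.05,-0.01,0,0,-0.94],[-0.11,0.04,-0.01,0,0,-0.94],[-0.12,0.03,-0.01,0,0,-0.94],[-0.12,0.02,-0.01,0,0,-0.94],[-0.12,0.01,-0.01,0,0,-0.94],[-0.12,-0.01,-0.01,0,0,-0.94],[-0.12,-0.02,-0.01,0,0,-0.94],[-0.12,-0.03,-0.01,0,0,-0.94],[-0.11,-0.04,-0.01,0,0,-0.94],[-0.11,-0.05,-0.01,0,0,-0.94],[-0.1,-0.06,-0.01,0,0,-0.94]]
[[-0.1,-0.07,-0.01,0,0,-0.94],[-0.09,-0.08,-0.01,0,0,-0.94],[-0.08,-0.09,-0.01,0,0,-0.94],[-0.07,-0.1,-0.01,0,0,-0.94],[-0.06,-0.1,-0.01,0,0,-0.94],[-0.05,-0.11,-0.01,0,0,-0.94],[-0.04,-0.11,-0.01,0,0,-0.94],[-0.03,-0.12,-0.01,0,0,-0.94]]
```

View pics/wrist12.png

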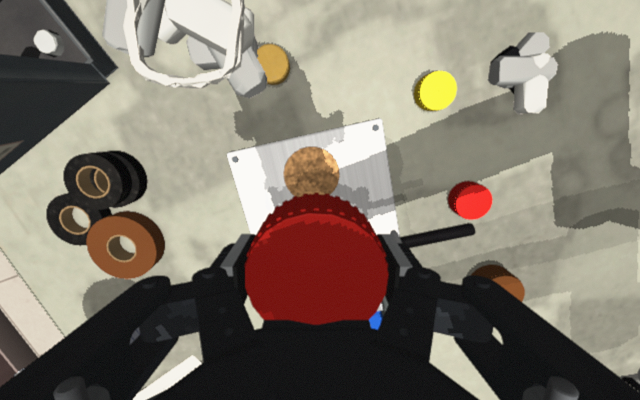

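Request:
{"method": "move_arm", "body": {"deltas": [[0.02,0.12,-0.02,0,0,-0.94],[0.01,0.12,-0.02,0,0,-0.94],[-0.01,0.12,-0.02,0,0,-0.94],[-0.02,0.12,-0.02,0,0,-0.94],[-0.03,0.12,-0.01,0,0,-0.94],[-0.04,0.11,-0.01,0,0,-0.94],[-0.05,0.11,-0.01,0,0,-0.94],[-0.06,0.1,-0.01,0,0,-0.94],[-0.07,0.1,-0.01,0,0,-0.94],[-0.08,0.09,-0.01,0,0,-0.94],[-0.09,0.08,-0.01,0,0,-0.94],[-0.1,0.07,-0.01,0,0,-0.94]]}}

```text
t: 29.08
position: [551.3, -157.4, 309.1]
ee_rot: [-3.138, 0.003, -2.258]
ft_force: [-0.3, -0.0, 0.3]
finger_gap: 63.0
```

Request:
{"method": "move_arm", "body": {"deltas": [[-0.1,0.06,-0.01,0,0,-0.94],[-0.11,0.05,-0.01,0,0,-0.94],[-0.11,0.04,-0.01,0,0,-0.94],[-0.12,0.03,-0.01,0,0,-0.94],[-0.12,0.02,-0.01,0,0,-0.94],[-0.12,0.01,-0.01,0,0,-0.94],[-0.12,-0.01,-0.01,0,0,-0.94],[-0.12,-0.02,-0.01,0,0,-0.94],[-0.12,-0.03,-0.01,0,0,-0.94],[-0.11,-0.04,-0.01,0,0,-0.94],[-0.11,-0.05,-0.01,0,0,-0.94],[-0.1,-0.06,-0.01,0,0,-0.94]]}}

```text
t: 30.08
position: [552.3, -112.0, 314.2]
ee_rot: [-3.138, 0.001, -1.016]
ft_force: [-0.7, -0.2, -0.6]
finger_gap: 62.9
```

```bash
python3 -c "
from h import *
s=st(); plan([563.1,-88.6,285],-.353)"
```

```text
t 30.08 pos [ 552.3 -112.   314.2] rpy [-3.1380e+00  6.0000e-04 -1.0161e+00] gap 62.9 F [-0.7 -0.2 -0.6]
 q [ 8.600e-02  2.720e-01 -1.300e-01 -2.000e-03 -1.166e+00  2.040e+00]
7 rows
[[-0.07,-0.1,0.14,0,0,-0.9],[-0.06,-0.11,0.14,0,0,-0.9],[-0.05,-0.11,0.14,0,0,-0.9],[-0.04,-0.12,0.14,0,0,-0.9],[-0.03,-0.12,0.14,0,0,-0.9],[-0.01,-0.12,0.14,0,0,-0.9],[0,-0.12,0.14,0,0,-0.9]]
```

Request:
{"method": "move_arm", "body": {"deltas": [[-0.07,-0.1,0.14,0,0,-0.9],[-0.06,-0.11,0.14,0,0,-0.9],[-0.05,-0.11,0.14,0,0,-0.9],[-0.04,-0.12,0.14,0,0,-0.9],[-0.03,-0.12,0.14,0,0,-0.9],[-0.01,-0.12,0.14,0,0,-0.9],[0,-0.12,0.1,0,0,-0.9]]}}

```text
t: 30.67
position: [560.8, -87.1, 287.1]
ee_rot: [-3.137, -0.003, -0.322]
ft_force: [-0.4, 0.0, -1.1]
finger_gap: 63.1
```

```bash
python3 -c "
from h import *
s=st(); plan([563.4,-88.6,272],-.353); save('wrist','wrist13'); save('scene','scene13'); crop(cv2.imread('pics/scene13.png'),290,410,120,260,5,'c_sc13')"
```

```text
t 30.67 pos [560.8 -87.1 287.1] rpy [-3.1369 -0.0033 -0.3222] gap 63.1 F [-0.4  0.  -1.1]
 q [ 0.13   0.299 -0.163 -0.003 -1.104  2.691]
1 rows
[[0.1,0.02,0.5,-0.05,-0.03,0.29]]
```

View pics/wrist13.png

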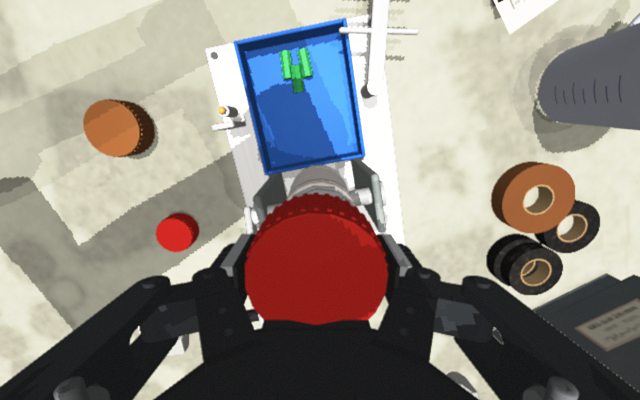

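View pics/c_sc13.png

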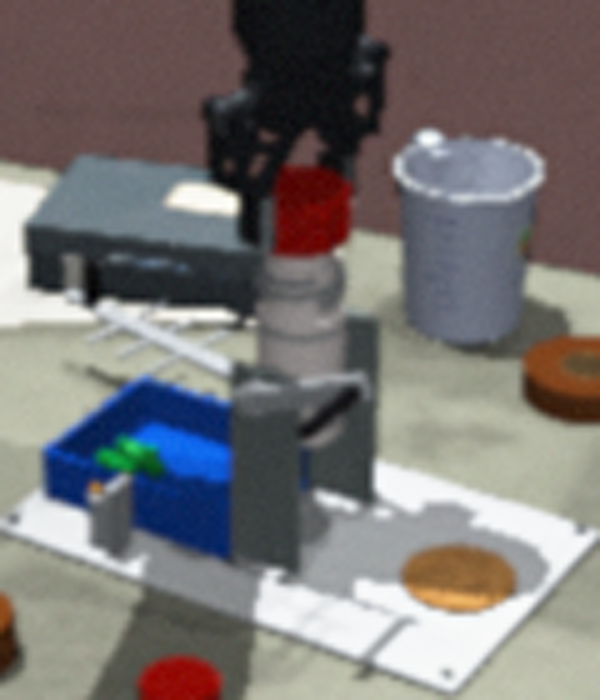

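Request:
{"method": "move_arm", "body": {"deltas": [[0.1,0.03,0.2,-0.05,-0.03,0.29],[0.02,0.01,0.2,0,0,0],[0,0,0.1,0,0,0]]}}

```text
t: 31.02
position: [563.8, -89.4, 273.0]
ee_rot: [-3.141, -0.002, -0.364]
ft_force: [-0.7, -0.0, -0.9]
finger_gap: 62.9
```

```bash
python3 -c "
from h import *
s=st(); plan([563.3,-88.6,258],-.353)"
```

```text
t 31.02 pos [563.8 -89.4 273. ] rpy [-3.1414e+00 -1.8000e-03 -3.6450e-01] gap 62.9 F [-0.7 -0.  -0.9]
 q [ 1.270e-01  3.170e-01 -1.760e-01  1.000e-03 -1.077e+00  2.650e+00]
1 rows
[[-0.03,-0.02,0.5,0,-0.02,-0.11]]
```

Request:
{"method": "move_arm", "body": {"deltas": [[-0.03,-0.02,0.15,0,-0.02,-0.1],[0,0,0.15,0,0,0],[0,0,0.1,0,0,0],[0,0,0.06,0,0,0],[0,0,0.04,0,0,0]]}}

```text
t: 31.43
position: [562.7, -88.9, 257.2]
ee_rot: [-3.141, 0.0, -0.355]
ft_force: [-2.1, 0.9, 7.5]
finger_gap: 63.0
```

```bash
python3 -c "
from h import *
s=st(); plan([563.3,-88.6,256],-.353)"
```

```text
t 31.43 pos [562.7 -88.9 257.2] rpy [-3.1415  0.     -0.355 ] gap 63.0 F [-2.1  0.9  7.5]
 q [ 0.127  0.329 -0.2   -0.    -1.042  2.659]
1 rows
[[0.01,-0.02,0.04,0,0,-0.02]]
```

Request:
{"method": "move_arm", "body": {"deltas": [[0.01,-0.01,0.02,0,0,0.8],[0,0,0.01,0,0,0.8],[0,0,0.01,0,0,0.8],[0,0,0.01,0,0,0.8],[0,0,0.01,0,0,0.8],[0,0,0.01,0,0,0.8]]}}

```text
t: 31.93
position: [563.6, -88.9, 256.4]
ee_rot: [-3.14, -0.002, -0.88]
ft_force: [0.4, -0.3, -1.0]
finger_gap: 62.9
```

```bash
python3 -c "
from h import *
s=st(); print(s['torque'])"
```

```text
t 31.93 pos [563.6 -88.9 256.4] rpy [-3.1396e+00 -2.2000e-03 -8.8020e-01] gap 62.9 F [ 0.4 -0.3 -1. ]
 q [ 1.280e-01  3.300e-01 -2.000e-01  1.000e-03 -1.037e+00  2.133e+00]
[ 0.04100586  0.05244954 -0.01085712]
```

Request:
{"method": "move_arm", "body": {"deltas": [[0,0,0.03,0,0,0.9],[0,0,0.03,0,0,0.9],[0,0,0.02,0,0,0.9],[0,0,0.02,0,0,0.9],[0,0,0.01,0,0,0.9],[0,0,0.01,0,0,0.9],[0,0,0.01,0,0,0.9],[0,0,0.01,0,0,0.9]]}}

```text
t: 32.6
position: [564.6, -89.4, 254.3]
ee_rot: [-3.134, -0.001, -1.673]
ft_force: [-0.2, 0.2, -0.7]
finger_gap: 63.1
```

```bash
python3 -c "
from h import *
s=st(); print(s['torque'])"
```

```text
t 32.60 pos [564.6 -89.4 254.3] rpy [-3.1338e+00 -7.0000e-04 -1.6727e+00] gap 63.1 F [-0.2  0.2 -0.7]
 q [ 0.127  0.332 -0.204  0.003 -1.027  1.34 ]
[ 0.01897153  0.00890217 -0.00339954]
```

Request:
{"method": "move_arm", "body": {"deltas": [[-0.02,-0.01,0.04,-0.04,0,0.9],[-0.01,0,0.04,-0.02,0,0.9],[0,0,0.04,0,0,0.9],[0,0,0.03,0,0,0.9]]}}

```text
t: 32.93
position: [565.6, -89.6, 252.6]
ee_rot: [-3.136, -0.001, -2.068]
ft_force: [-0.3, -0.7, 1.6]
finger_gap: 63.1
```

```bash
python3 -c "
from h import *
s=st(); print(s['torque'])"
```

```text
t 32.93 pos [565.6 -89.6 252.6] rpy [-3.1364e+00 -1.0000e-03 -2.0680e+00] gap 63.1 F [-0.3 -0.7  1.6]
 q [ 0.127  0.337 -0.203  0.005 -1.028  0.944]
[-0.13274676  0.10886923  0.02361282]
```

Request:
{"method": "move_arm", "body": {"deltas": [[0.01,0.05,0.03,-0.02,0,0.9],[0,0.02,0.03,-0.02,0,0.9],[0,0,0.03,0,0,0.9],[0,0,0.02,0,0,0.9],[0,0,0.02,0,0,0.9],[0,0,0.02,0,0,0.9]]}}

```text
t: 33.43
position: [565.0, -89.4, 251.0]
ee_rot: [-3.136, 0.005, -2.662]
ft_force: [-1.7, -1.3, 0.3]
finger_gap: 63.2
```

```bash
python3 -c "
from h import *
s=st(); print(s['torque'])"
```

```text
t 33.43 pos [565.  -89.4 251. ] rpy [-3.1363  0.0047 -2.6622] gap 63.2 F [-1.7 -1.3  0.3]
 q [ 0.128  0.336 -0.208  0.004 -1.021  0.35 ]
[-0.23237085  0.35066686  0.02421069]
```

Request:
{"method": "move_arm", "body": {"deltas": [[0.03,0,0.02,0,0,0.9],[0.01,0,0.02,0,0,0.9],[0,0,0.01,0,0,0.9],[0,0,0.01,0,0,0.9],[0,0,0.01,0,0,0.9],[0,0,0.01,0,0,0.9],[0,0,0.01,0,0,0.9],[0,0,0.01,0,0,0.9]]}}

```text
t: 34.1
position: [563.7, -90.2, 248.9]
ee_rot: [-3.141, 0.008, 2.827]
ft_force: [0.2, -0.1, 0.2]
finger_gap: 62.9
```

```bash
python3 -c "
from h import *
s=st(); print(s['torque']); save('wrist','wrist14')"
```

```text
t 34.10 pos [563.7 -90.2 248.9] rpy [-3.1411  0.0083  2.8273] gap 62.9 F [ 0.2 -0.1  0.2]
 q [ 0.127  0.336 -0.214  0.005 -1.013 -0.443]
[ 0.02427169  0.05493605 -0.03296984]
```

View pics/wrist14.png

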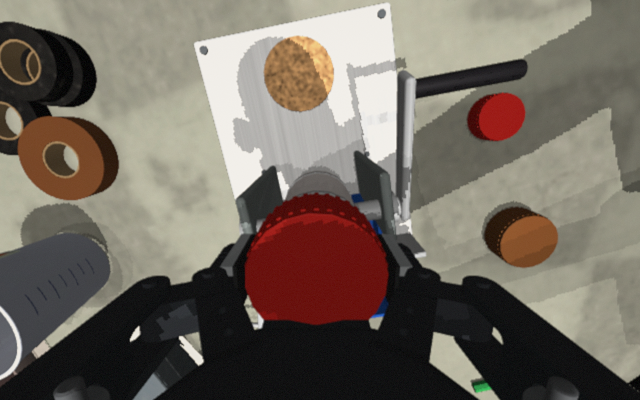

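Request:
{"method": "move_arm", "body": {"deltas": [[0,0.02,0.01,0,-0.03,0.9],[0,0.02,0.01,0,-0.03,0.9],[0,0,0.02,0,0,0.9],[0,0,0.02,0,0,0.9],[0,0,0.01,0,0,0.9],[0,0,0.01,0,0,0.9],[0,0,0.01,0,0,0.9],[0,0,0.01,0,0,0.9],[0,0,0.01,0,0,0.9],[0,0,0.01,0,0,0.9],[0,0,0.01,0,0,0.9],[0,0,0.01,0,0,0.9]]}}

```text
t: 35.15
position: [562.9, -89.6, 245.5]
ee_rot: [3.131, 0.008, 1.664]
ft_force: [0.5, -0.6, -0.0]
finger_gap: 63.1
```

```bash
python3 -c "
from h import *
s=st(); print(s['torque'])"
```

```text
t 35.15 pos [562.9 -89.6 245.5] rpy [3.1306 0.0077 1.6639] gap 63.1 F [ 0.5 -0.6 -0. ]
 q [ 0.13   0.336 -0.225  0.01  -0.999 -1.612]
[ 0.02548766  0.02374691 -0.00962311]
```

Request:
{"method": "move_arm", "body": {"deltas": [[0,0,0.02,0.04,-0.03,0.9],[0,0,0.02,0.03,-0.03,0.9],[0,0,0.02,0.03,0,0.9],[0,0,0.01,0,0,0.9],[0,0,0.01,0,0,0.9],[0,0,0.01,0,0,0.9],[0,0,0.01,0,0,0.9],[0,0,0.01,0,0,0.9],[0,0,0.01,0,0,0.9],[0,0,0.01,0,0,0.9],[0,0,0.01,0,0,0.9]]}}

```text
t: 36.07
position: [563.0, -89.0, 242.6]
ee_rot: [3.13, 0.004, 0.598]
ft_force: [0.4, 0.7, 0.1]
finger_gap: 63.3
```

```bash
python3 -c "
from h import *
s=st(); print(s['torque'])"
```

```text
t 36.07 pos [563.  -89.  242.6] rpy [3.1304 0.0043 0.5982] gap 63.3 F [0.4 0.7 0.1]
 q [ 0.132  0.342 -0.226  0.014 -1.001 -2.683]
[0.04621861 0.02232146 0.0396832 ]
```

Request:
{"method": "move_arm", "body": {"deltas": [[0,0,0.01,0.05,-0.03,0.8],[0,0,0.02,0.05,-0.02,0.7],[0,0,0.02,0,0,0.7]]}}

```text
t: 36.32
position: [563.6, -89.0, 242.3]
ee_rot: [3.138, 0.006, 0.362]
ft_force: [-1.0, 0.2, 1.5]
finger_gap: 63.2
```

```bash
python3 -c "
from h import *
s=st(); print(s['torque'])"
```

```text
t 36.32 pos [563.6 -89.  242.3] rpy [3.1383 0.0065 0.3624] gap 63.2 F [-1.   0.2  1.5]
 q [ 0.129  0.346 -0.217  0.006 -1.013 -2.911]
[ 0.15123238  0.03562022 -0.05433439]
```

Request:
{"method": "move_arm", "body": {"deltas": [[0,0,0.01,0,-0.02,0.6],[0,0,0.01,0,-0.02,0.5]]}}

```text
t: 36.48
position: [564.1, -89.0, 242.5]
ee_rot: [3.137, 0.008, 0.245]
ft_force: [0.1, 0.2, 0.2]
finger_gap: 63.2
```

```bash
python3 -c "
from h import *
s=st(); print(s['torque'])"
```

```text
t 36.48 pos [564.1 -89.  242.5] rpy [3.1369 0.0084 0.245 ] gap 63.2 F [0.1 0.2 0.2]
 q [ 0.129  0.347 -0.215  0.007 -1.016 -3.03 ]
[-0.03960792  0.01417492 -0.01106489]
```

Request:
{"method": "move_arm", "body": {"deltas": [[0,0,0,0,0,0],[0,0,0,0,0,0],[0,0,0,0,0,0],[0,0,0,0,0,0],[0,0,0,0,0,0],[0,0,-0.3,0,0,-0.3],[0,0,-0.5,0,0,-0.3],[0,0,-0.6,0,0,-0.3],[0,0,-0.3,0,0,0],[0,0,0,0,0,0]], "grip": -1}}

```text
t: 37.32
position: [564.1, -88.8, 294.6]
ee_rot: [3.138, 0.011, 0.354]
ft_force: [0.5, 0.0, 0.0]
finger_gap: 85.5
```

```bash
cat >> h.py <<'E'
def capz(fn,lo=195,hi=235,cx=563,cy=-88.5):
    s=st(); w,d=save('wrist',fn); cs,m=reds(w[:,:,::-1].copy()); cp=campose('wrist',s)
    ys,xs=np.where(m>0); _,dr=ray(cp,np.c_[xs,ys]); P=cp[2]+dr*d[ys,xs][:,None]
    Q=P[(P[:,2]>lo)&(P[:,2]<hi)&(np.hypot(P[:,0]-cx,P[:,1]-cy)<45)]; z=np.median(Q[:,2]); T=Q[abs(Q[:,2]-z)<4]
    A=np.c_[T[:,:2]-T[:,:2].mean(0),np.ones(len(T))]; c=np.linalg.lstsq(A,T[:,2],rcond=None)[0]
    print('cap top z %.2f n %d centre %s slopes %s'%(z,len(T),((T.min(0)+T.max(0))/2).round(1),c[:2].round(3)))
E
python3 -c "
from h import *
capz('wrist15')
print('prev ref: 205.24 median at z=283')"
```

```text
t 37.32 pos [564.1 -88.8 294.6] rpy [3.1383 0.0111 0.3543] gap 85.5 F [0.5 0.  0. ]
 q [ 0.13   0.303 -0.14   0.006 -1.137 -2.92 ]
cap top z 205.23 n 7465 centre [564.1 -88.9 204.3] slopes [ 0.001 -0.003]
prev ref: 205.24 median at z=283
```

View pics/wrist15.png

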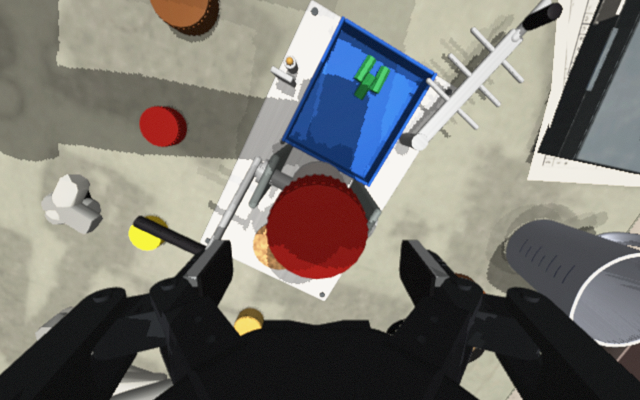

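```bash
python3 -c "
from h import *
plan([425,262,230],1.57)"
```

```text
14 rows
[[-0.02,-0.9,0.15,0,0.01,-0.83],[0.06,-0.9,0.15,0,0.01,-0.83],[0.14,-0.89,0.15,0,0.01,-0.83],[0.21,-0.87,0.15,0,0.01,-0.83],[0.29,-0.85,0.15,0,0.01,-0.83],[0.36,-0.82,0.15,0,0.01,-0.83],[0.43,-0.79,0.15,0,0.01,-0.83],[0.5,-0.75,0.15,0,0.01,-0.83],[0.56,-0.7,0.15,0,0.01,-0.83],[0.62,-0.65,0.15,0,0.01,-0.83],[0.67,-0.6,0.15,0,0.01,-0.83],[0.72,-0.54,0.15,0,0.01,-0.83]]
[[0.77,-0.47,0.15,0,0.01,-0.83],[0.8,-0.4,0.15,0,0.01,-0.83]]
```

Request:
{"method": "move_arm", "body": {"deltas": [[-0.02,-0.9,0.05,0,0.01,-0.83],[0.06,-0.9,0.05,0,0.01,-0.83],[0.14,-0.89,0.05,0,0.01,-0.83],[0.21,-0.87,0.05,0,0.01,-0.83],[0.29,-0.85,0.15,0,0.01,-0.83],[0.36,-0.82,0.15,0,0.01,-0.83],[0.43,-0.79,0.15,0,0.01,-0.83],[0.5,-0.75,0.15,0,0.01,-0.83],[0.56,-0.7,0.15,0,0.01,-0.83],[0.62,-0.65,0.15,0,0.01,-0.83],[0.67,-0.6,0.15,0,0.01,-0.83],[0.72,-0.54,0.15,0,0.01,-0.83]]}}

```text
t: 38.37
position: [431.2, 216.9, 238.5]
ee_rot: [-3.125, 0.004, 1.43]
ft_force: [0.6, 0.8, 0.8]
finger_gap: 85.3
```

```bash
python3 -c "
from h import *
st(); plan([415,262,230],1.57)"
```

```text
t 38.37 pos [431.2 216.9 238.5] rpy [-3.125   0.0041  1.4298] gap 85.3 F [0.6 0.8 0.8]
 q [ 0.798  0.212 -0.415 -0.013 -0.957 -2.502]
2 rows
[[0.71,-0.37,0.14,-0.08,0.01,-0.67],[0.73,-0.32,0.14,-0.08,0.01,-0.67]]
```

Request:
{"method": "move_arm", "body": {"deltas": [[0.71,-0.37,0.14,-0.08,0.01,-0.67],[0.5,-0.32,0.14,-0.08,0.01,-0.6],[0,0,0,0,0,0],[0,0,0,0,0,0]]}}

```text
t: 38.7
position: [409.9, 259.3, 225.2]
ee_rot: [-3.136, 0.005, 1.576]
ft_force: [-0.5, -0.2, 0.3]
finger_gap: 85.2
```

```bash
cat >> h.py <<'E'
def bars(fn,z=6.0,top=True,name='wrist'):
    s=st(); w,d=save(name,fn); b=w[:,:,::-1].copy(); cp=campose(name,s)
    hsv=cv2.cvtColor(b,cv2.COLOR_BGR2HSV); m=cv2.inRange(hsv,(45,90,30),(85,255,255))
    cs,_=cv2.findContours(m,cv2.RETR_EXTERNAL,cv2.CHAIN_APPROX_NONE)
    for c in cs:
        if cv2.contourArea(c)<15: continue
        mm=np.zeros_like(m); cv2.drawContours(mm,[c],-1,255,-1); ys,xs=np.where(mm>0)
        _,dr=ray(cp,np.c_[xs,ys]); P=cp[2]+dr*d[ys,xs][:,None]; P=P[d[ys,xs]>0]
        zt=np.percentile(P[:,2],90); T=P[P[:,2]>zt-3][:,:2].astype(np.float32)
        (cx,cy),(a,bb),ang=cv2.minAreaRect(T); L,W=(a,bb) if a>bb else (bb,a); th=np.radians(ang if a>bb else ang+90)
        print('px',c[:,0].mean(0).round(0),'area',cv2.contourArea(c),'ztop %.1f centre (%.1f,%.1f) L %.1f W %.1f axis %.3f'%(zt,cx,cy,L,W,th),'ray@6',onz(cp,c[:,0].mean(0),z)[0][:2].round(1))
E
python3 -c "
from h import *
bars('wrist16'); 
for n in('top','scene'): print(n); bars(n+'16',name=n)"
```

```text
t 38.70 pos [409.9 259.3 225.2] rpy [-3.1364  0.0053  1.5762] gap 85.2 F [-0.5 -0.2  0.3]
 q [ 8.990e-01  2.280e-01 -4.370e-01 -1.000e-03 -9.130e-01 -2.464e+00]
px [318. 207.] area 238.0 ztop 12.9 centre (431.3,261.5) L 27.4 W 9.7 axis 0.005 ray@6 [432.3 261.5]
top
t 38.75 pos [410.  259.  225.1] rpy [-3.1361  0.0053  1.5754] gap 85.1 F [-0.9 -0.1  0.5]
 q [ 8.990e-01  2.280e-01 -4.370e-01 -1.000e-03 -9.130e-01 -2.464e+00]
px [290. 175.] area 51.0 ztop 29.9 centre (574.9,36.5) L 32.1 W 29.0 axis 2.457 ray@6 [582.4  38.2]
scene
t 38.80 pos [410.4 258.6 225.5] rpy [-3.1367  0.0049  1.5745] gap 85.3 F [-0.1  0.5  0.2]
 q [ 8.980e-01  2.280e-01 -4.370e-01 -1.000e-03 -9.130e-01 -2.464e+00]
px [235. 221.] area 18.5 ztop 13.9 centre (429.9,259.6) L 29.3 W 6.4 axis 0.006 ray@6 [433.7 261.2]
px [316. 211.] area 44.0 ztop 28.7 centre (570.6,34.0) L 27.4 W 24.8 axis 1.200 ray@6 [599.6  48.4]
```

View pics/wrist16.png

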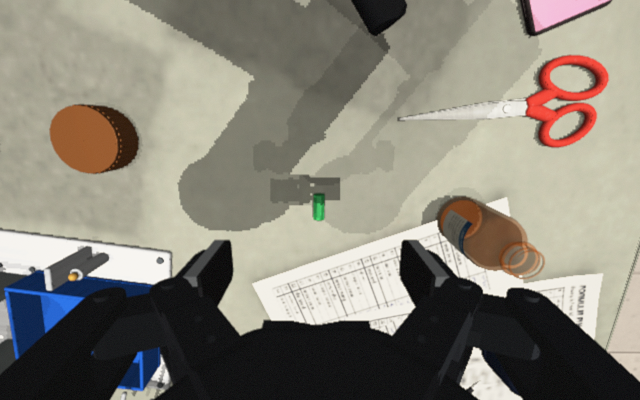

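View pics/top16.png

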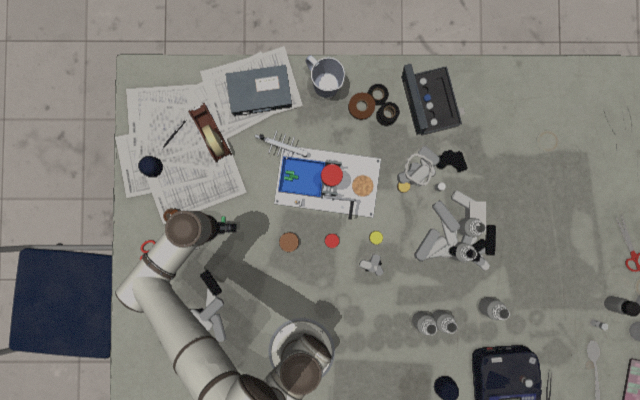

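```bash
python3 -c "
from h import *
st(); plan([432.0,261.3,100],1.5708)"
```

```text
t 38.85 pos [410.8 258.5 225.9] rpy [-3.1373  0.0044  1.5739] gap 85.5 F [0.3 0.3 0.2]
 q [ 8.970e-01  2.280e-01 -4.360e-01 -1.000e-03 -9.130e-01 -2.464e+00]
5 rows
[[0.02,0.15,0.84,-0.01,0.01,0.01],[0.02,0.14,0.84,-0.01,0.01,0.01],[0.02,0.14,0.84,-0.01,0.01,0.01],[0.02,0.14,0.84,-0.01,0.01,0.01],[0.02,0.14,0.84,-0.01,0.01,0.01]]
```

Request:
{"method": "move_arm", "body": {"deltas": [[0.02,0.15,0.84,-0.01,0.01,0.01],[0.02,0.14,0.84,-0.01,0.01,0.01],[0.02,0.14,0.84,-0.01,0.01,0.01],[0.02,0.14,0.8,-0.01,0.01,0.01],[0.02,0.12,0.4,-0.01,0.01,0.01],[0,0,0,0,0,0]]}}

```text
t: 39.35
position: [437.5, 258.1, 114.0]
ee_rot: [3.133, -0.009, 1.555]
ft_force: [-1.0, 0.7, 0.1]
finger_gap: 85.7
```

```bash
python3 -c "
from h import *
bars('wrist17');plan([432.0,261.5,77],1.5708)"
```

```text
t 39.35 pos [437.5 258.1 114. ] rpy [ 3.1325 -0.0094  1.5553] gap 85.7 F [-1.   0.7  0.1]
 q [ 8.530e-01  4.150e-01 -5.180e-01  1.000e-03 -6.260e-01 -2.441e+00]
px [319. 213.] area 682.5 ztop 12.8 centre (431.7,261.5) L 28.4 W 10.7 axis 3.134 ray@6 [432.4 261.5]
2 rows
[[0.05,-0.1,0.63,0.05,-0.05,-0.07],[0.05,-0.09,0.63,0.05,-0.05,-0.07]]
```

Request:
{"method": "move_arm", "body": {"deltas": [[0.07,-0.1,0.5,0.05,-0.05,-0.07],[0.05,-0.08,0.5,0.05,-0.05,-0.07],[0,0,0.15,0,0,0],[0,0,0.05,0,0,0]]}}

```text
t: 39.73
position: [435.5, 262.1, 82.7]
ee_rot: [3.136, -0.006, 1.566]
ft_force: [0.1, 0.7, 0.5]
finger_gap: 85.4
```

```bash
python3 -c "
from h import *
st();plan([432.0,261.5,76],1.5708)"
```

```text
t 39.73 pos [435.5 262.1  82.7] rpy [ 3.136  -0.0055  1.566 ] gap 85.4 F [0.1 0.7 0.5]
 q [ 8.620e-01  4.690e-01 -5.390e-01  1.000e-03 -5.550e-01 -2.439e+00]
1 rows
[[-0.02,-0.12,0.22,0.05,-0.05,-0.05]]
```

Request:
{"method": "move_arm", "body": {"deltas": [[-0.02,-0.12,0.15,0.05,-0.05,-0.05],[0,-0.02,0.06,0,0,0],[0,0,0.02,0,0,0]]}}

```text
t: 39.98
position: [432.2, 261.9, 78.0]
ee_rot: [3.138, -0.003, 1.571]
ft_force: [-0.4, 0.6, -0.2]
finger_gap: 85.4
```

Request:
{"method": "move_arm", "body": {"deltas": [[0,0,0,0,0,0],[0,0,0,0,0,0],[0,0,0,0,0,0],[0,0,0,0,0,0],[0,0,0,0,0,0],[0,0,0,0,0,0],[0,0,0,0,0,0],[0,0,0,0,0,0],[0,0,0,0,0,0],[0,0,0,0,0,0]], "grip": 1, "force": 40}}

```text
t: 40.82
position: [432.8, 262.6, 80.2]
ee_rot: [3.135, -0.007, 1.571]
ft_force: [-0.8, -0.0, 0.9]
finger_gap: 8.7
```

```bash
python3 -c "
from h import *
st();bars('wrist18')"
```

```text
t 40.82 pos [432.8 262.6  80.2] rpy [ 3.1352 -0.0066  1.571 ] gap 8.7 F [-0.8 -0.   0.9]
 q [ 8.670e-01  4.710e-01 -5.460e-01  1.000e-03 -5.450e-01 -2.438e+00]
t 40.82 pos [432.8 262.6  80.2] rpy [ 3.1352 -0.0066  1.571 ] gap 8.7 F [-0.8 -0.   0.9]
 q [ 8.670e-01  4.710e-01 -5.460e-01  1.000e-03 -5.450e-01 -2.438e+00]
px [316. 241.] area 878.0 ztop 13.0 centre (431.4,263.4) L 28.0 W 10.6 axis 0.001 ray@6 [432.1 263.4]
```

View pics/wrist18.png

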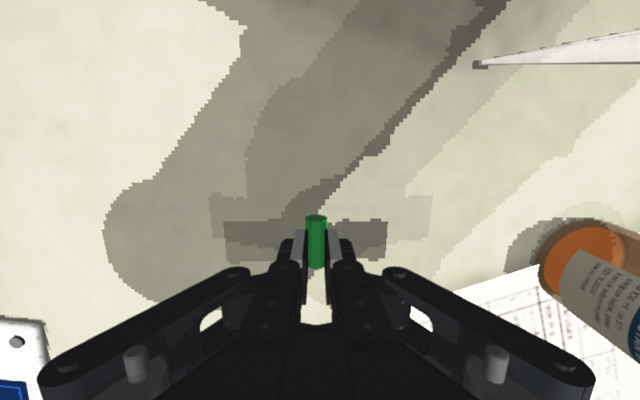

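Request:
{"method": "move_arm", "body": {"deltas": [[0,0,0,0,0,0],[0,0,0,0,0,0],[0,0,0,0,0,0],[0,0,0.06,0,0,0],[0,0.02,0.1,0.03,-0.03,0],[0,0,0.06,0.01,0,0],[0,0,0.03,0,0,0]], "grip": -0.3}}

```text
t: 41.45
position: [433.5, 262.7, 71.9]
ee_rot: [3.14, -0.003, 1.571]
ft_force: [0.2, -0.9, 1.2]
finger_gap: 55.4
```

```bash
python3 -c "
from h import *
st();plan([432.0,262.8,75],1.5708)"
```

```text
t 41.45 pos [433.5 262.7  71.9] rpy [ 3.1398e+00 -3.1000e-03  1.5710e+00] gap 55.4 F [ 0.2 -0.9  1.2]
 q [ 8.650e-01  4.880e-01 -5.460e-01 -1.000e-03 -5.330e-01 -2.435e+00]
1 rows
[[0,-0.05,-0.1,0.02,-0.03,0]]
```

Request:
{"method": "move_arm", "body": {"deltas": [[0,-0.04,-0.1,0.02,-0.03,0],[0,0,0,0,0,0],[0,0,0,0,0,0],[0,0,0,0,0,0],[0,0,0,0,0,0],[0,0,0,0,0,0],[0,0,0,0,0,0],[0,0,0,0,0,0],[0,0,0,0,0,0]], "grip": 1, "force": 40}}

```text
t: 42.2
position: [432.1, 262.6, 75.0]
ee_rot: [-3.141, 0.001, 1.571]
ft_force: [-0.1, -0.0, -0.7]
finger_gap: 10.4
```

```bash
python3 -c "
from h import *
st()"
```

```text
t 42.20 pos [432.1 262.6  75. ] rpy [-3.1407e+00  7.0000e-04  1.5709e+00] gap 10.4 F [-0.1 -0.  -0.7]
 q [ 0.868  0.482 -0.545 -0.    -0.545 -2.438]
```

Request:
{"method": "move_arm", "body": {"deltas": [[0,0,-0.3,0,0,0],[0,0,-0.7,0,0,0],[0,0,-0.9,0,0,0],[0,0,-0.9,0,0,0],[0,0,-0.6,0,0,0]]}}

```text
t: 42.62
position: [430.4, 260.5, 178.0]
ee_rot: [-3.132, 0.011, 1.57]
ft_force: [-0.2, 0.5, -1.2]
finger_gap: 10.5
```

```bash
python3 -c "
from h import *
bars('wrist19'); print(st2w(-3,86)); plan(st2w(-3,86,190),1.5)"
```

```text
t 42.62 pos [430.4 260.5 178. ] rpy [-3.1316  0.0108  1.5703] gap 10.5 F [-0.2  0.5 -1.2]
 q [ 8.670e-01  3.200e-01 -4.500e-01 -1.000e-03 -8.150e-01 -2.438e+00]
px [ 82. 339.] area 242.5 ztop 190.2 centre (418.5,201.6) L 4.0 W 1.7 axis 1.916 ray@6 [583.2  13.5]
px [316. 247.] area 1029.5 ztop 116.2 centre (428.8,259.8) L 27.8 W 10.8 axis 3.134 ray@6 [477.7 259. ]
[571.94447816  -2.41380771   0.        ]
11 rows
[[-0.8,0.42,-0.02,0,0.01,0.06],[-0.8,0.43,-0.02,0,0.01,0.06],[-0.8,0.43,-0.02,0,0.01,0.06],[-0.79,0.44,-0.02,0,0.01,0.06],[-0.79,0.44,-0.02,0,0.01,0.06],[-0.79,0.45,-0.02,0,0.01,0.06],[-0.78,0.46,-0.03,0,0.01,0.06],[-0.78,0.46,-0.03,0,0.01,0.06],[-0.78,0.47,-0.03,0,0.01,0.06],[-0.77,0.47,-0.03,0,0.01,0.06],[-0.77,0.48,-0.03,0,0.01,0.06]]
```

View pics/wrist19.png

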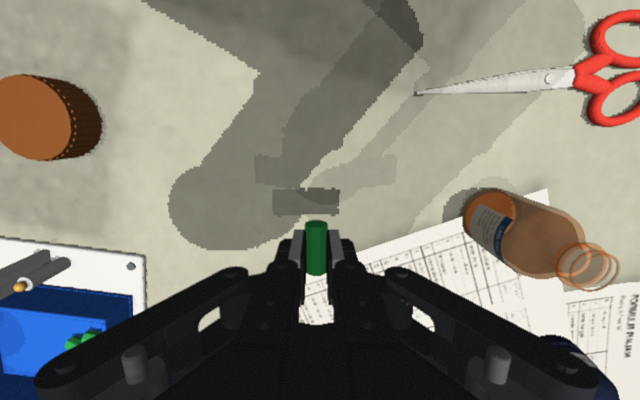

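Request:
{"method": "move_arm", "body": {"deltas": [[-0.8,0.42,-0.06,0,0.01,0.06],[-0.8,0.43,-0.06,0,0.01,0.06],[-0.8,0.43,-0.06,0,0.01,0.06],[-0.79,0.44,-0.06,0,0.01,0.06],[-0.79,0.44,-0.06,0,0.01,0.06],[-0.79,0.45,-0.06,0,0.01,0.06],[-0.78,0.46,-0.03,0,0.01,0.06],[-0.78,0.46,-0.03,0,0.01,0.06],[-0.78,0.47,-0.03,0,0.01,0.06],[-0.7,0.45,-0.03,0,0.01,0.06]]}}

```text
t: 43.5
position: [563.5, 18.6, 205.5]
ee_rot: [3.134, -0.015, 1.517]
ft_force: [0.3, 0.6, 0.0]
finger_gap: 10.4
```

```bash
python3 -c "
from h import *
st(); plan(st2w(-3,86,130),1.5)"
```

```text
t 43.50 pos [563.5  18.6 205.5] rpy [ 3.1345 -0.015   1.5171] gap 10.4 F [0.3 0.6 0. ]
 q [ 0.316  0.37  -0.279 -0.014 -0.91  -1.931]
3 rows
[[-0.24,0.1,0.84,0.02,-0.05,0.05],[-0.24,0.1,0.84,0.02,-0.05,0.05],[-0.23,0.11,0.84,0.02,-0.05,0.05]]
```

Request:
{"method": "move_arm", "body": {"deltas": [[-0.24,0.1,0.6,0.02,-0.05,0.05],[-0.24,0.1,0.7,0.02,-0.05,0.05],[-0.2,0.11,0.7,0.02,-0.05,0.05],[0,0,0.3,0,0,0],[0,0,0,0,0,0]]}}

```text
t: 43.92
position: [580.8, 3.9, 140.7]
ee_rot: [3.118, -0.018, 1.493]
ft_force: [-0.7, -0.1, -0.1]
finger_gap: 10.2
```

```bash
python3 -c "
from h import *
s=st(); print(w2st(s['position'])); plan(st2w(-3,86,105),1.5); save('scene','scene20'); crop(cv2.imread('pics/scene20.png'),270,410,130,260,5,'c_sc20'); save('wrist','wrist20')"
```

```text
t 43.92 pos [580.8   3.9 140.7] rpy [ 3.1178 -0.0176  1.4934] gap 10.2 F [-0.7 -0.1 -0.1]
 q [ 0.282  0.468 -0.315 -0.012 -0.759 -1.922]
[ 4.92060276 93.462661  ]
2 rows
[[-0.13,-0.15,0.59,0.11,-0.08,-0.03],[-0.12,-0.15,0.59,0.11,-0.08,-0.03]]
```

View pics/c_sc20.png

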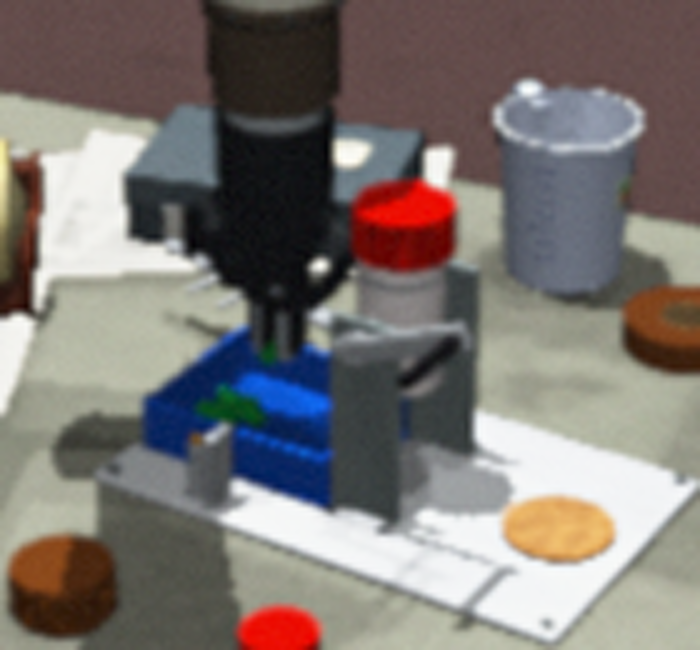

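View pics/wrist20.png

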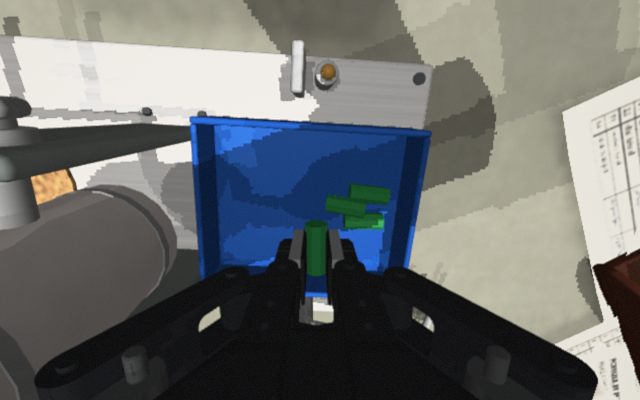

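Request:
{"method": "move_arm", "body": {"deltas": [[-0.05,-0.1,0.5,0.11,-0.08,0],[-0.05,-0.1,0.4,0.11,-0.08,0],[0,0,0.2,0,0,0],[0,0,0.1,0,0,0]]}}

```text
t: 44.35
position: [576.6, 0.7, 107.5]
ee_rot: [3.133, -0.001, 1.494]
ft_force: [-0.1, 3.2, -0.5]
finger_gap: 10.2
```

```bash
python3 -c "
from h import *
s=st(); print(w2st(s['position']))"
```

```text
t 44.35 pos [576.6   0.7 107.5] rpy [ 3.1334e+00 -8.0000e-04  1.4938e+00] gap 10.2 F [-0.1  3.2 -0.5]
 q [ 0.283  0.513 -0.349  0.003 -0.7   -1.933]
[ 1.22234277 89.71895755]
```

Request:
{"method": "move_arm", "body": {"deltas": [[0,0,0,0,0,0],[0,0,0,0,0,0],[0,0,0,0,0,0],[0,0,0,0,0,0],[0,0,0,0,0,0],[0,0,0,0,0,0],[0,0,0,0,0,0]], "grip": 0.4}}

```text
t: 44.93
position: [577.3, 3.1, 106.1]
ee_rot: [3.131, -0.004, 1.493]
ft_force: [0.1, 1.9, -1.0]
finger_gap: 25.7
```

```bash
python3 -c "
from h import *
s=st(); print(w2st(s['position'])); save('wrist','wrist21')"
```

```text
t 44.93 pos [577.3   3.1 106.1] rpy [ 3.1313 -0.004   1.4934] gap 25.7 F [ 0.1  1.9 -1. ]
 q [ 0.286  0.516 -0.349 -0.    -0.696 -1.934]
[ 1.57678692 92.17117168]
```

View pics/wrist21.png

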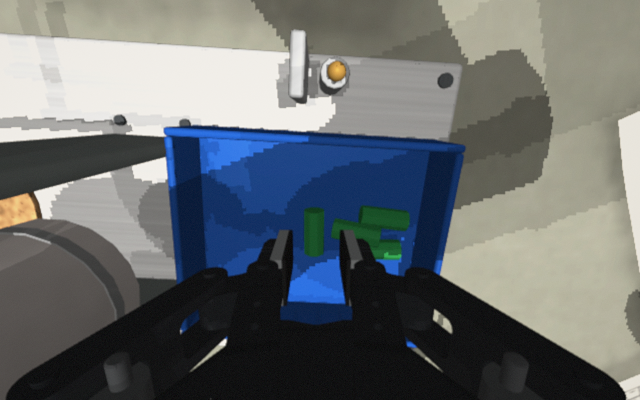

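Request:
{"method": "move_arm", "body": {"deltas": [[0.3,0,-0.3,0,0,0],[0.1,0,-0.8,0,0,0],[0,0,-0.9,0,0,0],[0,0,-0.9,0,0,0],[0,0,-0.9,0,0,0],[0,0,-0.9,0,0,0],[0,0,-0.9,0,0,0]]}}

```text
t: 45.57
position: [572.8, 14.7, 277.9]
ee_rot: [-3.134, 0.005, 1.491]
ft_force: [0.6, 0.4, 0.4]
finger_gap: 25.6
```

```bash
python3 -c "
from h import *
bars('wrist22'); bars('top22',name='top'); bars('scene22',name='scene')"
```

```text
t 45.57 pos [572.8  14.7 277.9] rpy [-3.1341  0.0046  1.4915] gap 25.6 F [0.6 0.4 0.4]
 q [ 0.309  0.32  -0.158  0.002 -1.101 -1.96 ]
px [307. 183.] area 190.5 ztop 24.8 centre (576.1,2.4) L 27.9 W 10.8 axis 3.057 ray@6 [579.2   1.9]
px [337. 184.] area 566.5 ztop 28.2 centre (579.8,32.7) L 37.9 W 26.3 axis 1.554 ray@6 [582.9  39. ]
t 45.62 pos [575.6  14.8 284.9] rpy [3.1366e+00 2.9000e-03 1.4930e+00] gap 25.6 F [1.4 0.  4.8]
 q [ 0.309  0.314 -0.15   0.005 -1.104 -1.96 ]
t 45.67 pos [575.4  15.  282.5] rpy [3.1374e+00 1.9000e-03 1.4925e+00] gap 25.4 F [ 0.  -0.3  0.1]
 q [ 0.309  0.316 -0.153  0.004 -1.099 -1.96 ]
px [318. 212.] area 52.0 ztop 28.6 centre (569.4,23.8) L 56.6 W 24.0 axis 1.311 ray@6 [597.1  37.1]
```

View pics/wrist22.png

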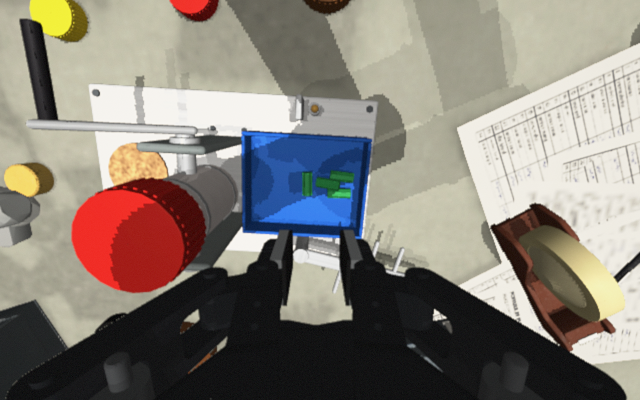

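View pics/top22.png

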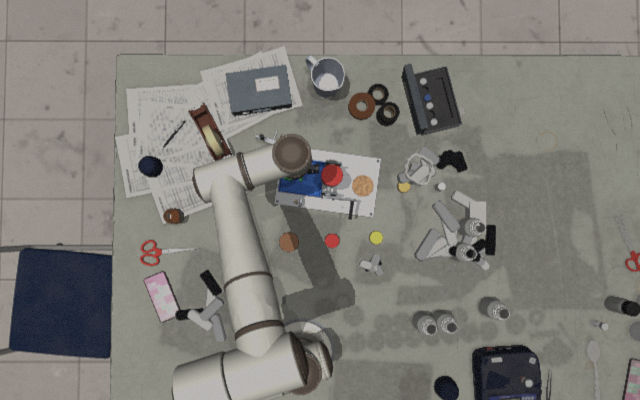

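View pics/scene22.png

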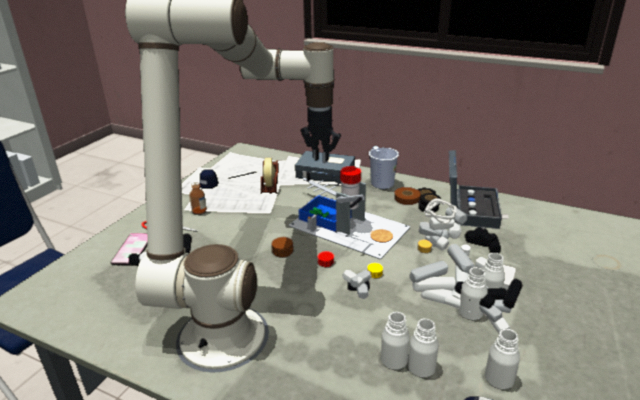

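```bash
python3 -c "
from h import *
I=[cv2.imread(f'pics/top{k}.png') for k in (0,1,9,16,22)]
D=np.array([np.load(f'pics/top{k}.npy') for k in (0,1,9,16,22)])
A=np.array(I); k=np.where(D>0,D,0).argmax(0); C=np.take_along_axis(A,k[None,:,:,None],0)[0]
crop(C,100,640,40,400,1.45,'comp')
hsv=cv2.cvtColor(C,cv2.COLOR_BGR2HSV); m=cv2.inRange(hsv,(38,70,30),(90,255,255)); n,l,s,c=cv2.connectedComponentsWithStats(m); print([(c[i].round(),s[i,4]) for i in range(1,n) if s[i,4]>2])
"
```

```text
[(array([223., 220.]), np.int32(28))]
```

View pics/comp.png

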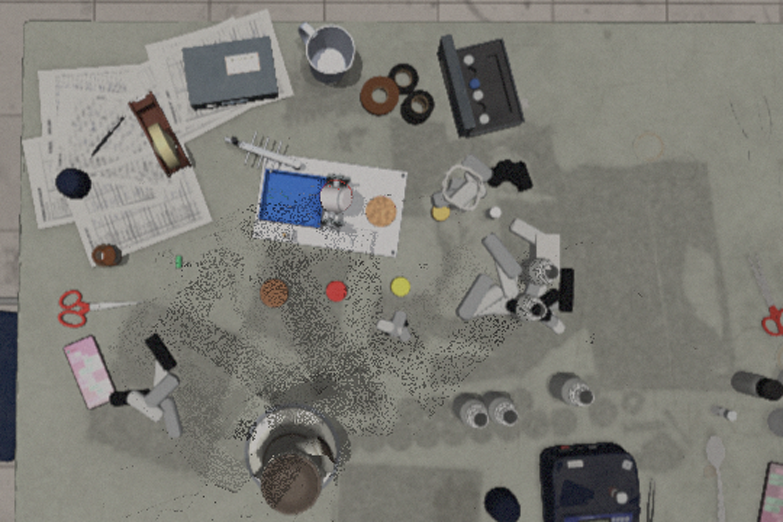

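```bash
python3 -c "
from h import *
cp=campose('top'); p=onz(cp,(240+108.5/5-.5,120+85.5/5-.5),91)[0]; q=w2st(p); print(p,q, np.hypot(*(q-[75,90])), np.arctan2(q[1]-90,75-q[0]))
th=np.arctan2(q[1]-90,75-q[0]); k=st2w(75-146*np.cos(th),90+146*np.sin(th)); print('knob',k, 'shut',st2w(-71,90))
st(); plan([k[0],k[1],200],1.432)
"
```

```text
[697.37327361 127.36647951  91.        ] [103.23761431 231.90707654] 144.6892574907455 1.7672173257003845
knob [697.80472645 128.60417671   0.        ] shut [505.15454648  10.96920484   0.        ]
t 45.72 pos [574.1  15.  279.4] rpy [-3.1405e+00  2.3000e-03  1.4917e+00] gap 25.7 F [ 0.2  0.  -0.3]
 q [ 0.309  0.318 -0.157  0.002 -1.098 -1.959]
7 rows
[[0.59,0.54,0.38,0,0,0.08],[0.59,0.54,0.38,0,0,0.08],[0.6,0.53,0.38,0,0,0.08],[0.6,0.53,0.38,0,0,0.08],[0.6,0.52,0.38,0,0,0.08],[0.61,0.52,0.38,0,0,0.08],[0.61,0.51,0.38,0,0,0.08]]
```

Request:
{"method": "move_arm", "body": {"deltas": [[0.59,0.54,0.3,0,0,0.08],[0.59,0.54,0.38,0,0,0.08],[0.6,0.53,0.38,0,0,0.08],[0.6,0.53,0.38,0,0,0.08],[0.6,0.52,0.38,0,0,0.08],[0.61,0.52,0.38,0,0,0.08],[0.55,0.45,0.2,0,0,0.08],[0,0,0,0,0,0]], "grip": -0.1}}

```text
t: 46.38
position: [694.6, 130.0, 200.3]
ee_rot: [-3.13, 0.008, 1.426]
ft_force: [1.1, -0.3, 0.0]
finger_gap: 46.9
```

```bash
python3 -c "
from h import *
s=st(); save('wrist','wrist23'); cp=campose('wrist',s); print(proj(cp,[[697.6,128,91],[697.6,128,59]]))"
```

```text
t 46.38 pos [694.6 130.  200.3] rpy [-3.1304  0.0079  1.4257] gap 46.9 F [ 1.1 -0.3  0. ]
 q [ 4.130e-01  6.030e-01  1.070e-01  1.000e-03 -1.088e+00 -2.130e+00]
[[314.44952566 227.48424951]
 [314.94671714 213.12342218]]
```

View pics/wrist23.png

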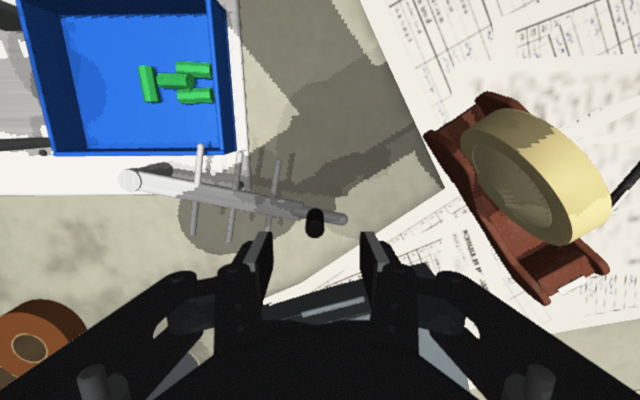

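Request:
{"method": "move_arm", "body": {"deltas": [[-0.06,0.1,0.6,-0.05,0.05,0],[0,0.03,0.6,-0.03,0,0],[0,0,0.5,0,0,0],[0,0,0.3,0,0,0]]}}

```text
t: 46.77
position: [694.9, 125.3, 139.9]
ee_rot: [-3.138, 0.004, 1.426]
ft_force: [-0.4, -0.3, -0.5]
finger_gap: 47.1
```

```bash
python3 -c "
from h import *
s=st(); plan([697.6,128.3,137],1.432)"
```

```text
t 46.77 pos [694.9 125.3 139.9] rpy [-3.1375  0.004   1.4257] gap 47.1 F [-0.4 -0.3 -0.5]
 q [ 4.070e-01  6.560e-01  4.000e-02  2.000e-03 -9.610e-01 -2.124e+00]
1 rows
[[0.11,0.07,0.1,-0.04,0.04,-0.06]]
```

Request:
{"method": "move_arm", "body": {"deltas": [[0.11,0.08,0.1,-0.04,0.04,0],[0,0,0,0,0,0],[0,0,0,0,0,0],[0,0,0,0,0,0],[0,0,0,0,0,0],[0,0,0,0,0,0],[0,0,0,0,0,0],[0,0,0,0,0,0]], "grip": 1, "force": 30}}

```text
t: 47.43
position: [695.6, 127.9, 135.0]
ee_rot: [-3.138, -0.001, 1.424]
ft_force: [0.8, 0.4, -4.4]
finger_gap: 13.1
```

```bash
cat >> h.py <<'E'
def keep(n,dth,off=(0,0),zt=137):
    s=st(); q=w2st(s['position'])-np.array(off); th=np.arctan2(q[1]-90,75-q[0]); r=np.hypot(75-q[0],q[1]-90); print('keeper est %.3f r %.1f st %s'%(th,r,q.round(1)))
    Rc=R.from_euler('xyz',s['ee_rot']); rv=np.degrees((Rc.inv()*R.from_euler('xyz',[np.pi,0,SY+np.pi/2])).as_rotvec())/6/n
    f=lambda i:st2w(75-(r+(146-r)*i/n)*np.cos(th+dth*i/n),90+(r+(146-r)*i/n)*np.sin(th+dth*i/n),s['position'][2]+(zt-s['position'][2])*i/n)
    rows=[list(Rc.inv().apply(f(i+1)-f(i))/30)+list(rv) for i in range(n)]
    print('['+','.join('['+','.join('%g'%(round(float(v),2)+0.) for v in r)+']' for r in rows)+']')
E
python3 -c "
from h import *
keep(10,-.7)"
```

```text
t 47.43 pos [695.6 127.9 135. ] rpy [-3.1379e+00 -6.0000e-04  1.4243e+00] gap 13.1 F [ 0.8  0.4 -4.4]
 q [ 0.409  0.662  0.04  -0.003 -0.952 -2.125]
keeper est 1.754 r 144.6 st [101.4 232.2]
[[0.05,-0.33,-0.01,0,0,-0.01],[0.03,-0.34,-0.01,0,0,-0.01],[0,-0.34,-0.01,0,0,-0.01],[-0.02,-0.34,-0.01,0,0,-0.01],[-0.04,-0.34,-0.01,0,0,-0.01],[-0.07,-0.33,-0.01,0,0,-0.01],[-0.09,-0.33,-0.01,0,0,-0.01],[-0.11,-0.32,-0.01,0,0,-0.01],[-0.13,-0.31,-0.01,0,0,-0.01],[-0.16,-0.3,-0.01,0,0,-0.01]]
```

Request:
{"method": "move_arm", "body": {"deltas": [[0.04,-0.33,-0.02,0,0,-0.01],[0.03,-0.34,-0.02,0,0,-0.01],[0,-0.34,-0.01,0,0,-0.01],[-0.02,-0.34,-0.01,0,0,-0.01],[-0.04,-0.34,-0.01,0,0,-0.01],[-0.07,-0.33,-0.01,0,0,-0.01],[-0.09,-0.33,-0.01,0,0,-0.01],[-0.11,-0.32,-0.01,0,0,-0.01],[-0.13,-0.31,-0.01,0,0,-0.01],[-0.16,-0.3,-0.01,0,0,-0.01]]}}

```text
t: 48.27
position: [593.6, 128.0, 135.0]
ee_rot: [-3.141, -0.005, 1.439]
ft_force: [1.7, 3.0, -6.7]
finger_gap: 12.9
```

```bash
python3 -c "
from h import *
keep(9,-.6)"
```

```text
t 48.27 pos [593.6 128.  135. ] rpy [-3.1407 -0.0048  1.4392] gap 12.9 F [ 1.7  3.  -6.7]
 q [ 0.477  0.519 -0.24  -0.006 -0.81  -2.175]
keeper est 1.044 r 148.3 st [  0.4 218.1]
[[-0.18,-0.28,-0.01,0,-0.01,0.01],[-0.2,-0.26,-0.01,0,-0.01,0.01],[-0.21,-0.25,-0.01,0,-0.01,0.01],[-0.23,-0.23,-0.01,0,-0.01,0.01],[-0.24,-0.22,-0.01,0,-0.01,0.01],[-0.26,-0.2,-0.01,0,-0.01,0.01],[-0.27,-0.18,-0.01,0,-0.01,0.01],[-0.28,-0.16,-0.01,0,-0.01,0.01],[-0.29,-0.14,-0.01,0,-0.01,0.01]]
```

Request:
{"method": "move_arm", "body": {"deltas": [[-0.18,-0.28,0.02,0,-0.01,0.01],[-0.2,-0.26,0.01,0,-0.01,0.01],[-0.21,-0.25,0,0,-0.01,0.01],[-0.23,-0.23,0,0,-0.01,0.01],[-0.24,-0.22,0,0,-0.01,0.01],[-0.26,-0.2,0,0,-0.01,0.01],[-0.27,-0.18,0,0,-0.01,0.01],[-0.28,-0.16,0,0,-0.01,0.01],[-0.29,-0.14,0,0,-0.01,0.01]]}}

```text
t: 49.02
position: [518.9, 74.2, 135.1]
ee_rot: [-3.135, -0.0, 1.436]
ft_force: [-2.4, 2.6, -3.9]
finger_gap: 12.1
```

```bash
python3 -c "
from h import *
keep(6,-.4,zt=135)"
```

```text
t 49.02 pos [518.9  74.2 135.1] rpy [-3.1348e+00 -3.0000e-04  1.4355e+00] gap 12.1 F [-2.4  2.6 -3.9]
 q [ 0.45   0.409 -0.446 -0.006 -0.722 -2.151]
keeper est 0.429 r 155.2 st [-66.2 154.5]
[[-0.34,-0.09,0,-0.01,0,0.01],[-0.34,-0.06,0,-0.01,0,0.01],[-0.34,-0.04,0,-0.01,0,0.01],[-0.34,-0.02,0,-0.01,0,0.01],[-0.33,0.01,0,-0.01,0,0.01],[-0.33,0.03,0,-0.01,0,0.01]]
```

Request:
{"method": "move_arm", "body": {"deltas": [[-0.1,0.15,0,-0.01,0,0.01],[-0.3,0.1,0,-0.01,0,0.01],[-0.3,0.02,0,-0.01,0,0.01],[-0.3,0,0,-0.01,0,0.01]]}}

```text
t: 49.35
position: [504.9, 41.2, 134.9]
ee_rot: [-3.102, 0.009, 1.427]
ft_force: [-3.6, 2.1, -4.7]
finger_gap: 12.1
```

```bash
python3 -c "
from h import *
keep(4,-.2,zt=135); save('wrist','wrist24')"
```

```text
t 49.35 pos [504.9  41.2 134.9] rpy [-3.1017  0.0088  1.4274] gap 12.1 F [-3.6  2.1 -4.7]
 q [ 0.396  0.396 -0.465 -0.019 -0.748 -2.096]
keeper est 0.196 r 153.4 st [-75.4 119.9]
[[-0.26,0.02,0,-0.1,0.02,-0.01],[-0.26,0.03,0,-0.1,0.02,-0.01],[-0.25,0.04,0,-0.1,0.02,-0.01],[-0.25,0.06,0,-0.1,0.02,-0.01]]
```

View pics/wrist24.png

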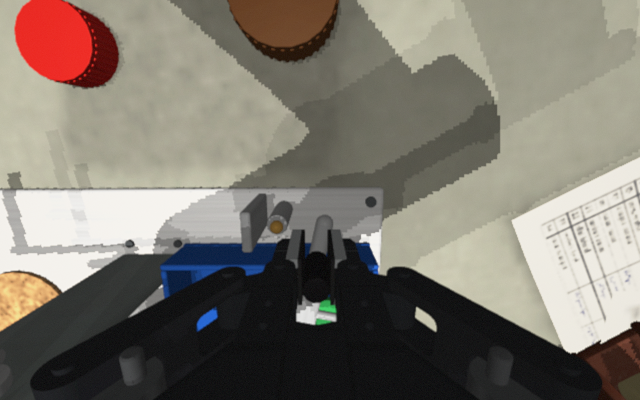

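Request:
{"method": "move_arm", "body": {"deltas": [[-0.25,0.03,0,-0.08,0.02,0],[-0.25,0.03,0,-0.08,0.02,0],[-0.25,0.03,0,-0.05,0.02,0],[-0.25,0.02,0,-0.05,0.02,0]]}}

```text
t: 49.73
position: [495.9, 9.4, 134.8]
ee_rot: [-3.115, 0.001, 1.422]
ft_force: [-13.5, 54.9, 1.2]
finger_gap: 12.4
```

```bash
python3 -c "
from h import *
keep(4,-.2,zt=135)"
```

```text
t 49.73 pos [495.9   9.4 134.8] rpy [-3.1146e+00  7.0000e-04  1.4221e+00] gap 12.4 F [-13.5  54.9   1.2]
 q [ 0.341  0.377 -0.499 -0.018 -0.719 -2.047]
keeper est -0.018 r 155.0 st [-80.   87.2]
[[-0.25,0.09,0,-0.06,0,-0.02],[-0.24,0.1,0,-0.06,0,-0.02],[-0.23,0.11,0,-0.06,0,-0.02],[-0.23,0.12,-0.01,-0.06,0,-0.02]]
```

Request:
{"method": "move_arm", "body": {"deltas": [[0,0,0,0,0,0],[0,0,0,0,0,0]]}}

```text
t: 49.9
position: [495.6, 11.1, 134.8]
ee_rot: [-3.116, -0.004, 1.42]
ft_force: [1.7, -0.2, -7.6]
finger_gap: 12.4
```

```bash
python3 -c "
from h import *
keep(4,-.2,zt=135)"
```

```text
t 49.90 pos [495.6  11.1 134.8] rpy [-3.1164 -0.0041  1.4203] gap 12.4 F [ 1.7 -0.2 -7.6]
 q [ 0.343  0.376 -0.499 -0.024 -0.716 -2.046]
keeper est -0.007 r 155.5 st [-80.5  88.8]
[[-0.25,0.09,0,-0.06,-0.01,-0.03],[-0.24,0.1,0,-0.06,-0.01,-0.03],[-0.24,0.11,-0.01,-0.06,-0.01,-0.03],[-0.23,0.12,-0.01,-0.06,-0.01,-0.03]]
```

Shut. Release and rise.

Request:
{"method": "move_arm", "body": {"deltas": [[0,0,0,0,0,0],[0,0,0,0,0,0],[0,0,0,0,0,0],[0,0,0,0,0,0],[0,0,0,0,0,0],[0,0,-0.4,0,0,0],[0,0,-0.8,0,0,0],[-0.1,-0.3,-0.9,0,0,0],[-0.1,-0.3,-0.9,0,0,0],[0,-0.3,-0.9,0,0,0],[0,-0.3,-0.9,0,0,0],[0,-0.3,-0.9,0,0,0]], "grip": -0.1}}

```text
t: 50.9
position: [455.6, 7.4, 312.7]
ee_rot: [-3.117, 0.002, 1.418]
ft_force: [1.0, -0.1, -0.0]
finger_gap: 46.8
```

```bash
python3 -c "
from h import *
bars('wrist25'); save('scene','scene25'); save('top','top25'); crop(cv2.imread('pics/top25.png'),240,400,120,230,5,'c_top25');crop(cv2.imread('pics/scene25.png'),280,420,150,260,5,'c_sc25')"
```

```text
t 50.90 pos [455.6   7.4 312.7] rpy [-3.1172e+00  2.4000e-03  1.4175e+00] gap 46.8 F [ 1.  -0.1 -0. ]
 q [ 0.369  0.095 -0.355 -0.011 -1.143 -2.089]
px [349. 260.] area 302.5 ztop 29.7 centre (520.6,34.4) L 122.7 W 19.5 axis 3.057 ray@6 [586.3  36.5]
```

View pics/wrist25.png

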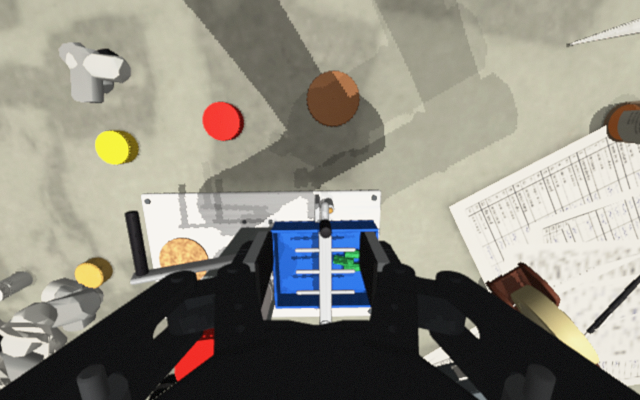

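View pics/c_top25.png

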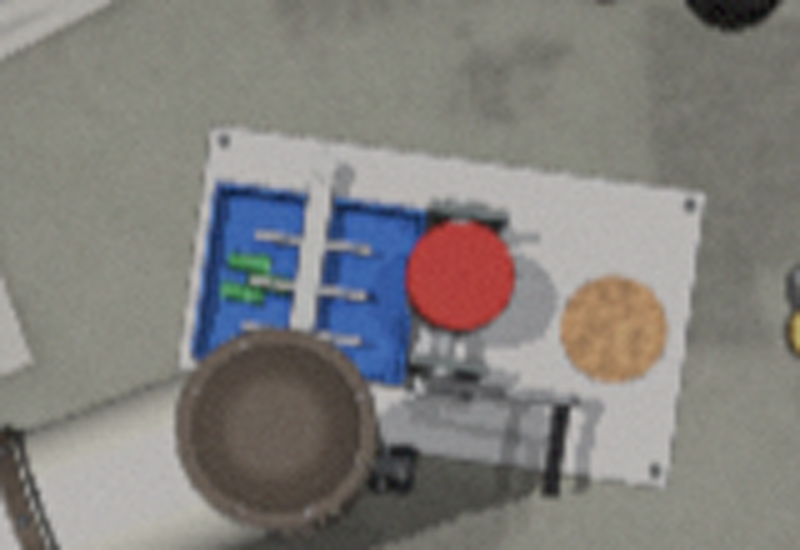

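View pics/c_sc25.png

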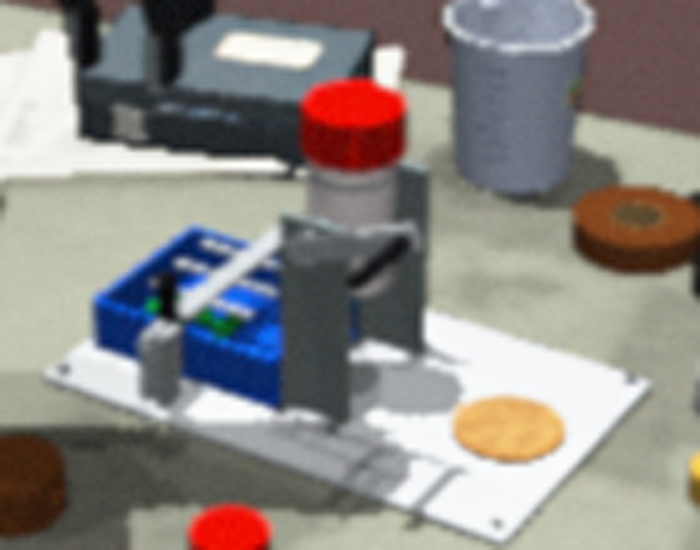

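Request:
{"method": "move_arm", "body": {"deltas": [[0.3,-0.8,-0.2,0,0,0],[0.3,-0.8,-0.2,0,0,0],[0,0,0,0,0,0],[0,0,0,0,0,0]]}}

```text
t: 51.38
position: [410.5, 32.8, 324.5]
ee_rot: [-3.119, 0.001, 1.415]
ft_force: [0.6, -0.1, -0.2]
finger_gap: 46.7
```

Run:
```python
from h import *
s=st(); w,d=save('wrist','wrist26'); cp=campose('wrist',s); b=w[:,:,::-1]
k=proj(cp,st2w(-71,90,91))[0]; print('pred knob px',k)
x,y=k.round().astype(int)
ys,xs=np.mgrid[max(0,y-25):y+26,x-25:x+26]; ys=ys.ravel();xs=xs.ravel(); _,dr=ray(cp,np.c_[xs,ys]); P=cp[2]+dr*d[ys,xs][:,None]
m=(b[ys,xs].max(1)<70)&(P[:,2]>84)&(P[:,2]<98); Q=P[m]; print(len(Q),Q.min(0),Q.max(0)); c=(Q.min(0)+Q.max(0))/2; q=w2st(c); print('knob st',q,'angle',np.arctan2(q[1]-90,75-q[0]))
# keeper bar line: bright pixels z 45..75
ys,xs=np.where(d>0); _,dr=ray(cp,np.c_[xs,ys]); P=cp[2]+dr*d[ys,xs][:,None]
S=np.array([w2st(p) for p in P[:, :2]]) if len(P)<1 else ((P[:,:2]-S0)@np.array([[np.cos(SY),-np.sin(SY)],[np.sin(SY),np.cos(SY)]]))
mm=(P[:,2]>50)&(P[:,2]<75)&(S[:,0]>-60)&(S[:,0]<60)&(abs(S[:,1]-90)<40); B=S[mm]
# only long bar: within ±10
B=B[abs(B[:,1]-90)<9]; f=np.polyfit(B[:,0],B[:,1],1); print('bar',len(B),f, np.median(P[mm][:,2]))
crop(b.copy(),max(0,x-130),x+130,max(0,y-90),y+110,3,'c_w26')
```

```text
t 51.38 pos [410.5  32.8 324.5] rpy [-3.1194e+00  1.1000e-03  1.4152e+00] gap 46.7 F [ 0.6 -0.1 -0.2]
 q [ 0.471  0.003 -0.423 -0.013 -1.164 -2.192]
pred knob px [309.98329644 266.08641684]
103 [497.7544934    4.58754278  84.31854787] [510.80493674  16.40273041  93.28306698]
knob st [-71.8007102   89.40929376] angle -0.00402384331320173
bar 650 [-7.80475270e-03  8.94744832e+01] 58.7398744387084
```

View pics/c_w26.png

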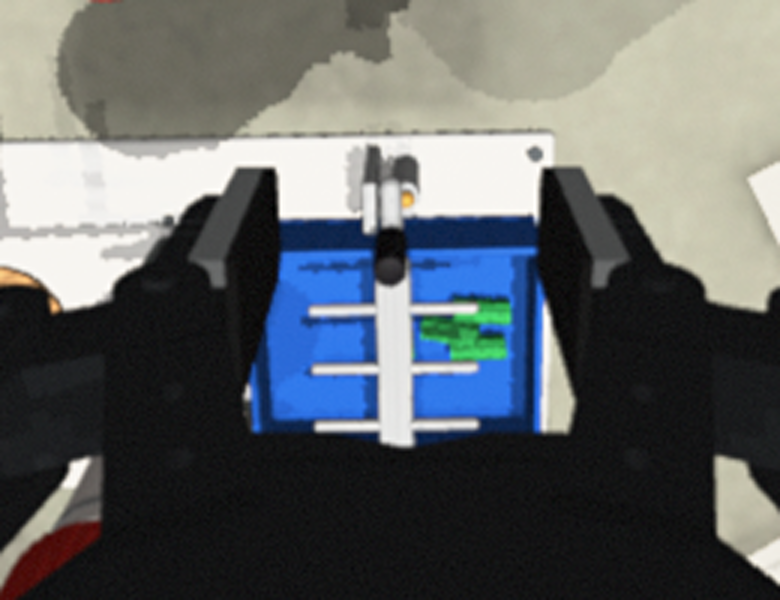

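Run:
```python
from h import *
w,d=save('top','top27'); d0=np.load('pics/top0.npy')
print('cap depth', np.median(d0[168:182,324:338]), np.median(d[168:182,324:338]))
for n in('pics/top0.png','pics/top27.png'):
    c,m=reds(cv2.imread(n),100); print([cv2.minEnclosingCircle(k)[0] for k in c][:4])
crop(w[:,:,::-1].copy(),100,640,40,400,1.45,'comp27')
st()
```

```text
cap depth 1332.0956 1331.877
[(634.5, 260.6052551269531), (150.1445770263672, 252.84336853027344), (331.5, 240.25), (330.8823547363281, 174.58824157714844)]
[(634.5, 260.6052551269531), (150.3007354736328, 252.5479736328125), (331.4565124511719, 240.1413116455078), (331.5, 174.5)]
t 51.48 pos [411.   32.5 324.3] rpy [-3.1187e+00  1.5000e-03  1.4142e+00] gap 47.0 F [ 0.3 -0.4  0.3]
 q [ 0.47   0.004 -0.422 -0.013 -1.164 -2.192]
```

View pics/comp27.png

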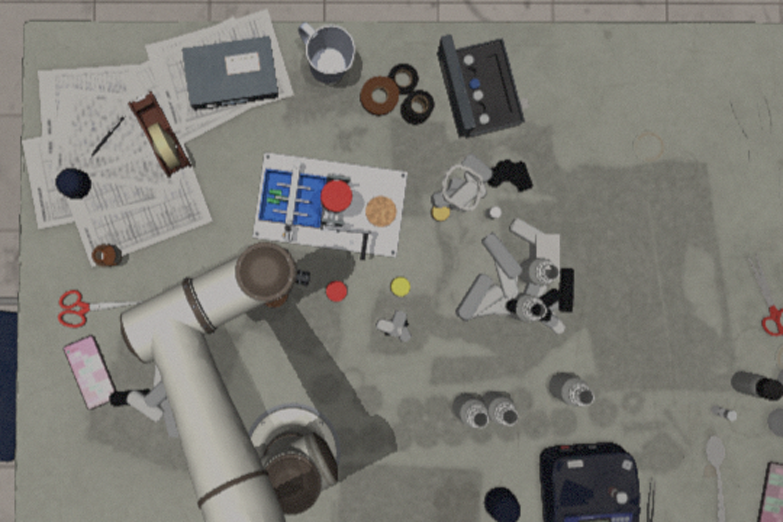

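```bash
python3 -c "
from rig import ctrl
print(ctrl.close_job())"
```

```text
the job is handed in; nothing more can be done
None
```

I finished every step and handed the job in at about 51.5 s; no verdict was reported.

I unscrewed the larger red cap and rested it on the cork pad. Then I tipped the canister by its crank, and its three bars dropped into the tray. With the canister back against its upright stop, I screwed the cap home. I put the one stray on the table into the tray and swung the keeper shut.

**Last checks**
- **Cap:** its top is 205.2 mm above the table, the same as at the start, and level. Its centre reads about 1 mm from where it first was.
- **Keeper:** the knob gives an angle of about -0.004 rad, and the force rose to 55 N at the stop.
- **Bars:** before the keeper was shut I could see all four in the tray. Afterwards only three are in clear view; the fourth lies mostly under the keeper's bar, with a sliver of green showing.
- **Other strays:** a composite of the overhead views showed no other green bar on the table.
- **Bystanders:** I checked the yellow cap, vial and amber bottle only by eye in the overhead view, without measuring. The yellow cap looks where it was. I did not identify the vial separately.

**Disagreed or went wrong**
- The first pinch on the stray closed on its bevel (8.7 mm gap), so I took it again lower down (10.4 mm).
- The wrist felt about 3 N sideways while I released the stray, possibly the gripper lightly touching the canister or cap. The cap's height read the same afterwards.
- The cap showed no clear rise in torque at the end of its thread, so I judged it home from its measured height.

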